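# Roll the rolling pin into the board's channel

## Task

The rolling pin was left on the pastry board, too far to the left to fit its channel. Without gripping or lifting it, first push it endwise with the fingertips until its ends line up with the ends of the channel that runs along the far side of the board; then roll it away from you, with the fingertips on top of it and never from low behind it, until it drops into the channel and lies still there, fully down. Leave the honey jar, the cream jug and the salt shaker where they stand.

Things in the scene. Friction and masses are not known exactly. Their poses are not given: they have to be found in the camera images.
- rolling_pin: Plain dark wooden rolling pin without handles: a cylinder 44 mm in diameter, 280 mm long, flat ends, thin pale ring near each end, about 0.28 kg, loose. Origin at its middle on its axis; y is the cylinder's axis (x and z turn as it rolls). It starts on the near part of the board, axis within 0.06 rad of the channel's, 30 to 55 mm too far left (+y). Lying on the board's flat top its axis is 52 mm above the island.
- pin_end (a point): Centre of the pin's left (+y) flat end face, 140 mm from its middle. Rolling: the pin goes half as fast as fingertips that move on its top without slipping; left alone it coasts on a little (about 35 mm from 0.2 m/s) and stops.
- pastry_board: Pastry board of light wood with a darker strip at its left and right ends, fixed: 280 mm deep (x), 380 mm wide (y), 30 mm thick, flat top. Origin at the centre of its underside; x points to its far side, y to the left, z up. Its routed channel, lined with the darker wood of the strips, runs parallel to y.
- channel (a point): Middle of the round-bottomed channel: 90 mm beyond the board's centre (+x), at the height of the pin's axis when fully down (41.7 mm above the island, 10 mm lower than on the flat top). The channel is 40 mm wide at the top, 11 mm deep, 304 mm long (152 mm to each side), closed at both ends by the end strips: 12 mm to spare at each end of the centred pin.
- honey_jar: Glass jar of honey with a lid, 66x72x102 mm, loose, right of the board. Origin at the centre of its underside.
- cream_jug: Small white cream jug with a handle, 67x103x85 mm, loose, right of the board. Origin at the centre of its underside.
- salt_shaker: Glass salt shaker with a metal top, 44 mm in diameter, 90 mm tall, loose, left of the board. Origin at the centre of its underside.

How it is judged:
By the outcome, as a careful person would: the job done as asked, in the order asked, and still so for the second after the job is handed in, with the robot touching nothing.
It also fails if it takes over 72 s, if anything falls off the work surface, if the arm or the gripper's body presses on something with over 40 N, if the wrist force passes 120 N, or if a joint passes its speed limit or range.

## Robot

A 7-joint arm with a two-finger parallel gripper is mounted at the origin on a cart in front of the work surface, level with it; the furniture and walls round the work are solid. World frame = base frame: x ahead of the robot, y to its left, z up, the work surface at z = 0. Lengths are in mm, angles in rad, forces in N, time in s.
With the tool pointing down it reaches from about 425 to 975 mm from the base axis. Payload 16.7 kg.
Tool frame: the origin (TCP) lies on the centre line of the jaws, within the pads' length; the fingertips stand 22 mm ahead of it and the grasp point (between the pads) lies 3 mm ahead of it; z points along the fingers, y is the direction in which the jaws open and shut (so a half turn about z gives the same grasp; the last joint's range is limited). The gripper opens to 85 mm and grips with 20 to 120 N. Pads are 22 mm wide; open, the fingers measure 114 mm over their backs; the gripper's body (76 mm by 85 mm) begins 54 mm behind the grasp point. The pads swing forward as they close: fully open they stand 13 mm farther back than shut.
Start: joints at [-1.498, 0.426, 0.074, 1.606, -0.034, 1.111, -0.067], TCP at [148.499, 658.426, 232.002] pointing down, gripper open.
Joint ranges: [-2.85, 2.85], [-0.5, 2.14], [-1.23, 1.37], [0.21, 2.46], [-1.02, 4.16], [0.16, 2.05], [-2.73, 2.73]. Speed limits (rad/s): [1.89, 1.89, 2.39, 2.39, 3.01, 3.01, 3.01].

## Interface

Orientations are given as a rotation vector (axis times angle).
In Python, from rig import bot gives the robot as it stands.
- The arm moves only by the tool send_rows, never from a script. Its arguments are lists of equal length, an entry for each row: "offset": the shift along the tool's x, y, z in m, a list of three; "turn": the turn about the tool's z in rad; "grip": the gripper command: -1 is fully open, 1 is shut, values between are in proportion. In form: {"offset": [[x, y, z], ...], "turn": [turn, ...], "grip": [grip, ...]}. A call has exactly 5 rows; each row is the pose to reach, as a shift and turn from the pose commanded when the call began, along the tool's axes at that moment; what a row does not reach only later rows make up. A row lasts 1/10 s, in which the tool goes at most 50 mm and 8.59 degrees, less where a joint would pass 70% of its speed; a pose out of reach is approached as far as the arm can. A call with a gripper value outside its range is refused whole. The fingers move at their own pace and stop on an object; "squeeze" is the grip in N (left out, the last holds). Time passes only in rows, so rows that repeat a pose let the fingers close, or fill a call up. It gives the time, the measured TCP pose, the force and the opening at its end, in the units of the state.
- bot.observe(): the state, without advancing time (a new reading comes with each control period).
- bot.camera(name): name is "scene" or "top" or "wrist"; returns a dict with "img" (480x640x3 uint8, red, green, blue), "camera_matrix" (3x3 intrinsics, pixels), "rvec" (rotation vector, rad) and "tvec" (3), from world to camera coordinates, as OpenCV has them. Camera axes: x right, y down, z forward; pixel columns grow to the right and rows downward; lengths in mm; the calibration is good to about 2 mm. A picture is of the moment at which its call begins. There is no depth.
- bot.job_done(): hands the job in, once; it reports no verdict.
The state is a dict: "clock": time; "q": joint angles; "dq": joint speeds; "joint_efforts": joint torques, N m; "position": TCP position; "orientation": TCP orientation; "force": force on the tool from outside, world axes, zero at the start; "wrist_torque": the same for the moment, N m; "finger_gap": opening from 0.0 (shut) to 1.0 (fully open).
Only numpy, scipy, OpenCV 4.12 (cv2) and the standard library are available. Lean on these libraries where they do the work, as an engineer would, in place of code of your own. Each camera call takes 0.05 s, during which the arm holds its last target.

## Working session

There is one attempt and no reset: what is moved stays moved. The work goes in short steps, Python scripts to look and compute and a tool call to move; the robot and the scene stay as the last step left them, time stands still between calls to the robot, and variables do not carry over. Pictures are saved under pics/ and viewed, and the job is handed in when it is done.

Besides the shell and the picture viewer there is one more tool, called after "Call:" in YAML: its name, and indented under it one key for each argument. send_rows: Moves the arm, as the interface text tells. Its arguments: {"type":"object","properties":{"offset":{"type":"array","items":{"type":"array","items":{"type":"number"}}},"turn":{"type":"array","items":{"type":"number"}},"grip":{"type":"array","items":{"type":"number"}},"squeeze":{"type":"number"}},"required":["offset","turn","grip"]}

```bash
mkdir -p pics; ls
python3 - <<'E'
from rig import bot
import cv2,numpy as np
s=bot.observe();print({k:np.round(v,3).tolist() for k,v in s.items()})
for n in["scene","top","wrist"]:
    c=bot.camera(n);cv2.imwrite(f"pics/{n}0.png",c["img"][:,:,::-1]);print(n,c["camera_matrix"].tolist(),c["rvec"],c["tvec"])
E
```

```text
pics
{'clock': 0.0, 'q': [-1.499, 0.427, 0.074, 1.607, -0.034, 1.111, -0.067], 'dq': [-0.002, 0.0, 0.001, 0.001, -0.001, -0.002, -0.0], 'joint_efforts': [-0.0, -94.984, 3.76, -46.351, 0.019, 0.01, 0.0], 'position': [148.436, 658.05, 231.314], 'orientation': [-0.348, -3.122, 0.002], 'force': [0.294, -1.118, 0.443], 'wrist_torque': [-0.042, 0.008, -0.023], 'finger_gap': 1.004}
scene [[566.3011120003182, 0.0, 323.3364849908223], [0.0, 566.3011120003182, 239.87169733715777], [0.0, 0.0, 1.0]] [ 2.2134832  -0.98093498  0.4058119 ] [-382.6552768   371.30934667 1349.74827449]
top [[528.9909065343898, 0.0, 321.6364719072226], [0.0, 528.9909065343898, 242.00163046365776], [0.0, 0.0, 1.0]] [ 2.17509903 -2.19686176  0.08880011] [ -11.12335966  598.57810933 1189.53738654]
wrist [[381.5878413271857, 0.0, 321.0030635996237], [0.0, 381.5878413271857, 236.53049894376687], [0.0, 0.0, 1.0]] [-2.26560114 -1.81163506 -0.26515195] [-673.84769661  -37.53689654  379.28879868]
```

View pics/scene0.png

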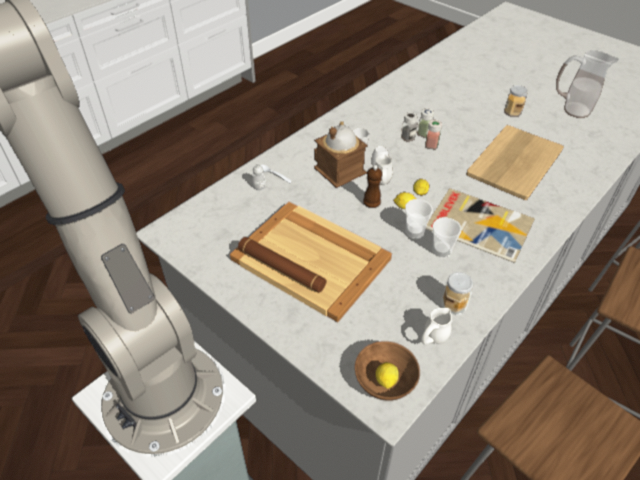

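View pics/top0.png

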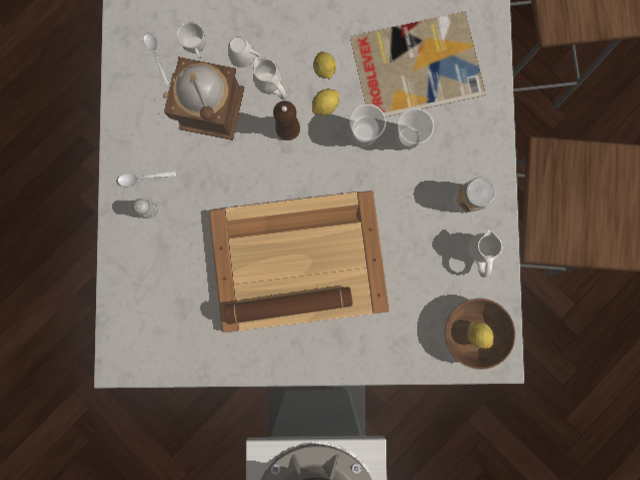

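The top view shows the board with corners near (210,210), (373,191), (388,311) and (222,331). The channel runs along its far side at about row 220, and the dark pin lies from (228,311) to (350,297). I'll measure them now.

```bash
cat > h.py <<'E'
from rig import bot
import cv2,numpy as np
def ray(c,px,z):
    K=c["camera_matrix"];R,_=cv2.Rodrigues(np.array(c["rvec"]));t=np.array(c["tvec"]).reshape(3)
    p=cv2.undistortPoints(np.array(px,float).reshape(-1,1,2),K,None).reshape(-1,2)
    d=np.c_[p,np.ones(len(p))]@R; o=-R.T@t
    return o+d*((z-o[2])/d[:,2])[:,None]
def cpos(c):
    R,_=cv2.Rodrigues(np.array(c["rvec"]));return -R.T@np.array(c["tvec"]).reshape(3)
def proj(c,P): return cv2.projectPoints(np.array(P,float).reshape(-1,3),np.array(c["rvec"],float),np.array(c["tvec"],float),c["camera_matrix"],None)[0].reshape(-1,2)
E
python3 - <<'E'
from h import *
c=bot.camera("top");im=c["img"];print(cpos(c))
crop=im[180:345,190:400]
cv2.imwrite("pics/topcrop0.png",cv2.resize(crop[:,:,::-1],None,fx=3.6,fy=3.6,interpolation=cv2.INTER_CUBIC))
hsv=cv2.cvtColor(im,cv2.COLOR_RGB2HSV)
for p in [(290,304),(290,222),(290,270),(228,260),(375,250),(170,300),(212,310)]: print(p,im[p[1],p[0]],hsv[p[1],p[0]])
s=bot.camera("scene");cv2.imwrite("pics/scenecrop0.png",cv2.resize(s["img"][195:325,220:400][:,:,::-1],None,fx=4,fy=4,interpolation=cv2.INTER_CUBIC))
E
```

```text
[ 507.48625226   -9.28390003 1231.17431303]
(290, 304) [92 65 48] [ 12 122  92]
(290, 222) [143 103  71] [ 13 128 143]
(290, 270) [185 151 107] [ 17 108 185]
(228, 260) [144 104  70] [ 14 131 144]
(375, 250) [143 103  72] [ 13 127 143]
(170, 300) [168 163 155] [ 18  20 168]
(212, 310) [95 91 86] [17 24 95]
```

View pics/topcrop0.png

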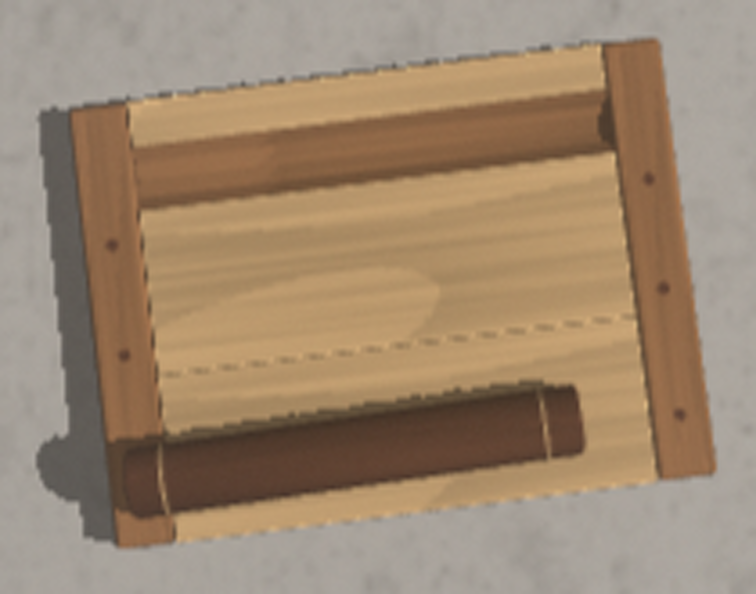

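View pics/scenecrop0.png

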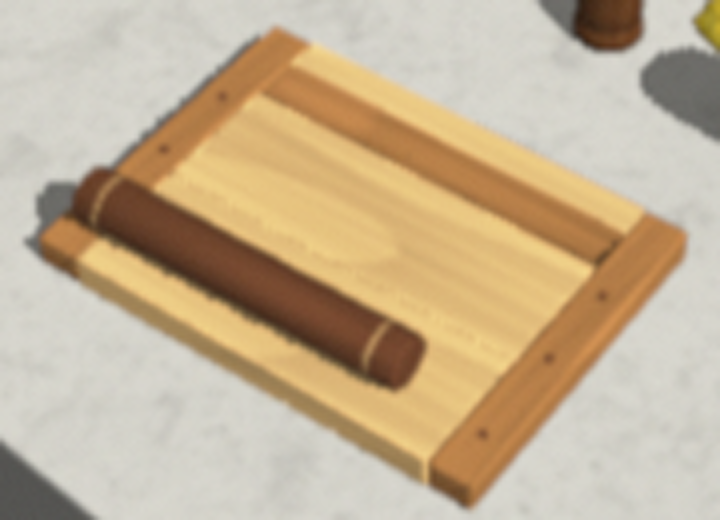

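```bash
cat >> h.py <<'E'
def board(c):
    im=c["img"];hsv=cv2.cvtColor(im,cv2.COLOR_RGB2HSV)
    m=((hsv[...,1]>85)&(hsv[...,2]>40)).astype(np.uint8);m[:,:200]=0;m[:,400:]=0;m[:180]=0;m[345:]=0
    m=cv2.morphologyEx(m,cv2.MORPH_OPEN,np.ones((3,3)))
    ct=max(cv2.findContours(m,cv2.RETR_EXTERNAL,cv2.CHAIN_APPROX_NONE)[0],key=cv2.contourArea).reshape(-1,2)
    w=ray(c,ct,30.)[:,:2]; return cv2.minAreaRect(w.astype(np.float32))
def pinm(c,zax=52,poly=None):
    im=c["img"];hsv=cv2.cvtColor(im,cv2.COLOR_RGB2HSV)
    m=((hsv[...,1]>95)&(hsv[...,2]<118)).astype(np.uint8);m[:,:200]=0;m[:,400:]=0;m[:180]=0;m[345:]=0
    m=cv2.morphologyEx(m,cv2.MORPH_OPEN,np.ones((3,3)));m=cv2.morphologyEx(m,cv2.MORPH_CLOSE,np.ones((5,9)))
    ct=max(cv2.findContours(m,cv2.RETR_EXTERNAL,cv2.CHAIN_APPROX_NONE)[0],key=cv2.contourArea)
    r=cv2.minAreaRect(ct);b=cv2.boxPoints(r)
    # end midpoints
    e=[(b[i]+b[(i+1)%4])/2 for i in range(4)]
    if np.linalg.norm(b[0]-b[1])<np.linalg.norm(b[1]-b[2]): ends=[e[0],e[2]]
    else: ends=[e[1],e[3]]
    ends=np.array(sorted(ends,key=lambda p:p[0])); return ends,r,ct
E
python3 - <<'E'
from h import *
c=bot.camera("top")
print("board",board(c))
co=np.array([(72,110),(658,39),(716,472),(118,546)])/3.6+[190,180]
w=ray(c,co,30)[:,:2];print("corners TL TR BR BL",w.round(1),"mid",w.mean(0))
for i in range(4): 
  d=w[(i+1)%4]-w[i];print(np.linalg.norm(d),np.degrees(np.arctan2(d[1],d[0])))
e,r,ct=pinm(c);print(e,r)
for z in (52,74): 
  E=ray(c,e,z)[:,:2];d=E[0]-E[1];print(z,E.round(1),E.mean(0),np.linalg.norm(d),np.arctan2(-d[0],d[1]))
# channel corners hand-read
ch=np.array([(133,149),(604,91),(614,153),(142,208)])/3.6+[190,180]
w=ray(c,ch,30)[:,:2];print("ch",w.round(1),w.mean(0))
E
```

```text
board ((557.3245849609375, 36.8927001953125), (279.0973815917969, 377.45635986328125), 6.572486877441406)
corners TL TR BR BL [[ 672.4  237.3]
 [ 714.5 -135.6]
 [ 440.  -167.2]
 [ 398.1  207.1]] mid [556.24935917  35.38228633]
375.24715771929 -83.55909687173569
276.2977586397499 -173.4336859874481
376.5999495518534 96.39232999993382
275.9788434206261 6.285634550349426
[[220.85448 312.9377 ]
 [350.7458  295.14438]] ((285.8001403808594, 304.0410461425781), (22.882192611694336, 131.10438537597656), 82.1998062133789)
52 [[441.1 207.5]
 [477.3 -80.3]] [459.22805486  63.60528883] 290.0583967327811 0.12507930267925657
74 [[442.4 203.5]
 [477.9 -79. ]] [460.12841398  62.24538628] 284.646741596109 0.12507930267925663
ch [[ 647.1  198.5]
 [ 681.4 -100.7]
 [ 641.7 -106.4]
 [ 609.6  192.7]] [644.94723036  46.04740573]
```

```bash
cat >> h.py <<'E'
YAW=0.1135;BC=np.array([556.9,36.2]);u=np.array([np.cos(YAW),np.sin(YAW)]);v=np.array([-u[1],u[0]])
def tob(p): d=np.asarray(p)-BC; return np.c_[d@u,d@v]
def fromb(a,b): return BC+a*u+b*v
E
python3 - <<'E'
from h import *
c=bot.camera("top");im=c["img"]
r=np.array([(165,478),(545,422),(123,484),(582,421)])/3.6+[190,180]
print(tob(ray(c,r,74)[:,:2]).round(1),tob(ray(c,r,52)[:,:2]).round(1))
# scene view: right end face centre approx crop (403,354); left end
s=bot.camera("scene")
rr=np.array([(402,355)])/4+[220,195];print("scene right face",tob(ray(s,rr,52)[:,:2]))
# edges lines near pin long sides: dark columns scan
hsv=cv2.cvtColor(im,cv2.COLOR_RGB2HSV)
g=im[...,0].astype(int)
for col in (240,260,280,300,320,335): print(col,g[285:330,col].tolist())
# check with wrist dims: profile along axis row
print("axis", [g[int(round(314.4-(x-224)*0.1535)),x] for x in range(212,240)],[g[int(round(314.4-(x-224)*0.1535)),x] for x in range(338,360)])
E
```

```text
[[ -98.5  146.9]
 [ -93.5  -84.7]
 [ -99.   172.4]
 [ -95.7 -107. ]] [[ -99.4  150.4]
 [ -94.2  -85.5]
 [ -99.8  176.4]
 [ -96.5 -108.3]]
scene right face [[ -92.77064128 -101.8088644 ]]
240 [184, 184, 182, 180, 183, 182, 175, 173, 171, 171, 166, 165, 170, 174, 148, 109, 103, 86, 68, 72, 77, 81, 85, 87, 88, 90, 90, 91, 91, 90, 89, 89, 87, 85, 85, 81, 77, 138, 181, 192, 197, 196, 195, 192, 194]
260 [179, 178, 183, 190, 190, 179, 168, 166, 165, 165, 168, 138, 98, 102, 87, 66, 70, 77, 81, 83, 83, 83, 88, 92, 93, 93, 91, 92, 92, 90, 90, 88, 84, 80, 117, 165, 186, 193, 195, 194, 194, 192, 184, 171, 167]
280 [189, 194, 191, 180, 170, 167, 167, 166, 137, 97, 101, 87, 68, 72, 77, 81, 82, 85, 85, 90, 91, 92, 93, 95, 94, 94, 95, 93, 92, 88, 84, 121, 166, 182, 189, 193, 192, 192, 192, 195, 184, 169, 170, 170, 170]
300 [190, 185, 177, 171, 170, 144, 105, 100, 90, 71, 73, 79, 79, 83, 87, 86, 89, 92, 94, 95, 97, 97, 97, 97, 99, 97, 92, 87, 104, 159, 186, 186, 190, 191, 190, 190, 195, 185, 169, 168, 170, 170, 168, 168, 166]
320 [176, 177, 174, 142, 102, 91, 72, 73, 77, 79, 84, 87, 91, 92, 91, 93, 9
[... 366 characters left out ...]
p.int64(94), np.int64(92), np.int64(92), np.int64(92), np.int64(94), np.int64(95), np.int64(95), np.int64(86), np.int64(83), np.int64(88), np.int64(90), np.int64(82), np.int64(90), np.int64(92), np.int64(92), np.int64(90), np.int64(91), np.int64(90), np.int64(91), np.int64(91), np.int64(90), np.int64(150), np.int64(110), np.int64(92), np.int64(91), np.int64(92), np.int64(91)] [np.int64(97), np.int64(97), np.int64(105), np.int64(133), np.int64(104), np.int64(96), np.int64(97), np.int64(98), np.int64(97), np.int64(97), np.int64(95), np.int64(95), np.int64(101), np.int64(135), np.int64(181), np.int64(186), np.int64(187), np.int64(189), np.int64(187), np.int64(188), np.int64(187), np.int64(187)]
```

```bash
cat >> h.py <<'E'
def st():
    s=bot.observe();R,_=cv2.Rodrigues(np.array(s["orientation"],float));return s,R,np.array(s["position"])
def rep():
    s,R,p=st();print("t",round(s["clock"],2),"tcp",p.round(1),"board",tob(p[:2]).round(1),"F",np.round(s["force"],1),"gap",round(float(s["finger_gap"]),2),"toolx",R[:,0].round(3),"q",np.round(s["q"],2))
def to(a,b,z,yawoff=0):
    s,R,p=st();t=np.r_[fromb(a,b),z];print("offset tool mm",(R.T@(t-p)).round(1))
    # turn so that tool y is parallel to v (+yawoff)
    ty=R.T@np.r_[np.array([[np.cos(yawoff),-np.sin(yawoff)],[np.sin(yawoff),np.cos(yawoff)]])@v,0]
    a_=np.arctan2(-ty[0],ty[1]);a_=(a_+np.pi/2)%np.pi-np.pi/2
    print("turn",a_.round(3))
E
python3 - <<'E'
from h import *
rep();to(-99,220,232)
c=bot.camera("top")
print("salt",ray(c,[(146,208)],45),"jug",ray(c,[(489,250)],45),"jar",ray(c,[(478,193)],50))
cv2.imwrite("pics/wr.png",bot.camera("wrist")["img"][:,:,::-1])
E
```

```text
t 0.4 tcp [148.5 658.4 231.9] board [[-335.3  664.4]] F [-0.5  0.2  0.3] gap 1.0 toolx [-0.975  0.22  -0.   ] q [-1.5   0.43  0.07  1.61 -0.03  1.11 -0.07]
offset tool mm [-369.4 -341.9   -0. ]
turn -0.335
salt [[677.50561315 378.39355579  45.        ]] jug [[ 575.03088756 -393.34606152   45.        ]] jar [[ 703.92372029 -371.21749309   50.        ]]
```

View pics/wr.png

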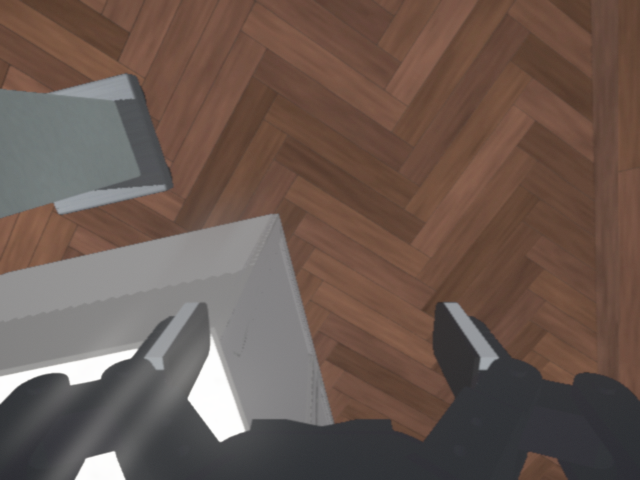

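Call:
send_rows:
  offset:
    - [-0.03, -0.03, 0]
    - [-0.065, -0.06, 0]
    - [-0.1, -0.09, 0]
    - [-0.135, -0.122, 0]
    - [-0.17, -0.155, 0]
  turn: [-0.05, -0.13, -0.21, -0.28, -0.335]
  grip: [1, 1, 1, 1, 1]

```text
clock: 1.0
position: [281.1, 468.2, 232.1]
orientation: [-0.182, 3.136, 0.001]
force: [0.6, 1.1, 1.2]
finger_gap: 0.144
```

```bash
python3 -c "
from h import *
rep();to(-99,220,232)"
```

```text
t 1.0 tcp [281.1 468.2 232.1] board [[-225.1  460.5]] F [0.6 1.1 1.2] gap 0.14 toolx [-0.993 -0.116 -0.   ] q [-1.22  0.22  0.08  1.9  -0.02  1.03  0.56]
offset tool mm [-1.255e+02 -2.408e+02  1.000e-01]
turn 0.003
```

Call:
send_rows:
  offset:
    - [-0.022, -0.042, 0]
    - [-0.044, -0.085, 0]
    - [-0.066, -0.128, 0]
    - [-0.088, -0.17, 0]
    - [-0.105, -0.2, 0]
  turn: [0, 0, 0, 0, 0]
  grip: [1, 1, 1, 1, 1]

```text
clock: 1.5
position: [408.5, 280.1, 232.4]
orientation: [-0.174, 3.136, 0.0]
force: [0.0, 0.1, -0.0]
finger_gap: -0.001
```

```bash
python3 -c "
from h import *
rep();to(-99,220,90)
cv2.imwrite('pics/wr1.png',bot.camera('wrist')['img'][:,:,::-1])"
```

```text
t 1.5 tcp [408.5 280.1 232.4] board [[-119.8  259.2]] F [ 0.   0.1 -0. ] gap -0.0 toolx [-0.994 -0.111 -0.001] q [-0.94  0.13  0.23  2.01 -0.03  1.01  0.99]
offset tool mm [-20.8 -39.2 142.4]
turn -0.002
```

View pics/wr1.png

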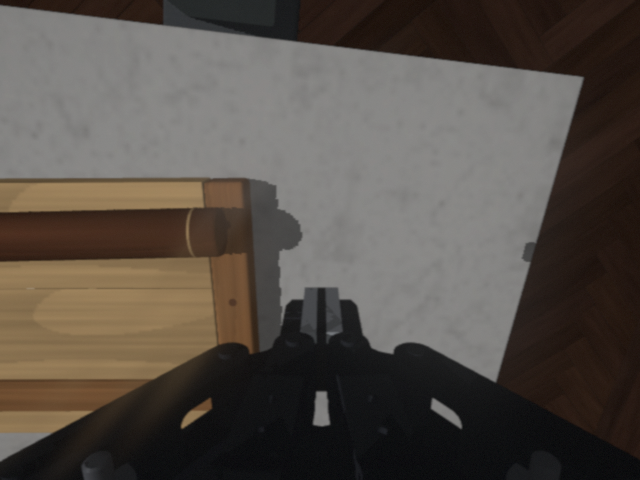

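```bash
python3 -c "
from h import *
c=bot.camera('wrist')
im=c['img'];cv2.imwrite('pics/wr2.png',cv2.resize(im[170:290,130:330,::-1],None,fx=4,fy=4,interpolation=cv2.INTER_CUBIC))
print(cpos(c),tob(ray(c,[(228,232)],52)[:,:2]),tob(ray(c,[(228,232)],74)[:,:2]),tob(ray(c,[(250,180),(203,182),(0,234)],30)[:,:2]),tob(ray(c,[(0,234)],52)[:,:2]))"
```

```text
[338.17005021 267.82861684 374.21136143] [[-98.41869994 172.39417342]] [[-104.74606846  178.02826057]] [[-140.75850329  190.38525016]
 [-139.2422072   147.81177712]
 [ -91.58566212  -47.9054277 ]] [[-97.94535011 -28.55116208]]
```

View pics/wr2.png

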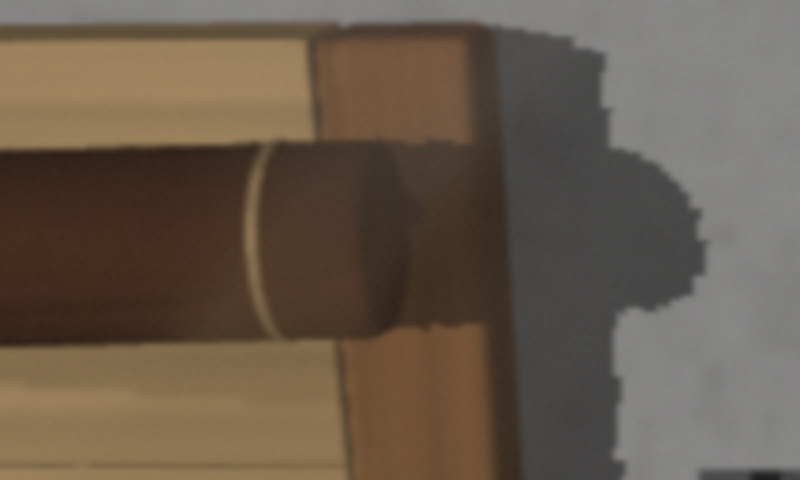

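Call:
send_rows:
  offset:
    - [-0.01, -0.02, 0.02]
    - [-0.02, -0.035, 0.06]
    - [-0.02, -0.035, 0.105]
    - [-0.02, -0.035, 0.14]
    - [-0.02, -0.035, 0.16]
  turn: [0, 0, 0, 0, 0]
  grip: [1, 1, 1, 1, 1]

```text
clock: 2.1
position: [429.8, 250.0, 69.5]
orientation: [0.178, -3.134, 0.002]
force: [0.2, -0.0, 0.6]
finger_gap: -0.003
```

```bash
python3 -c "
from h import *
rep();to(-99,195,61,0.015)
cv2.imwrite('pics/wr3.png',bot.camera('wrist')['img'][:,:,::-1])
cv2.imwrite('pics/sc3.png',bot.camera('scene')['img'][180:340,180:420,::-1].repeat(3,0).repeat(3,1))"
```

```text
t 2.1 tcp [429.8 250.   69.5] board [[-102.   226.8]] F [ 0.2 -0.   0.6] gap -0.0 toolx [-0.994 -0.113  0.002] q [-0.85  0.37  0.22  2.14 -0.13  0.64  1.16]
offset tool mm [ -3.1 -31.8   8.6]
turn -0.015
```

View pics/wr3.png

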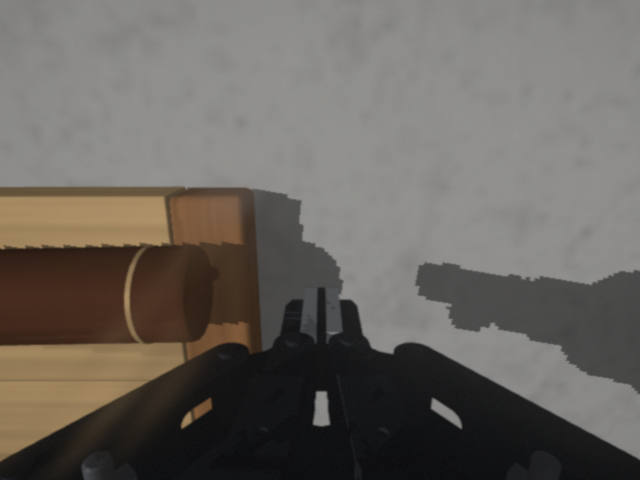

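View pics/sc3.png

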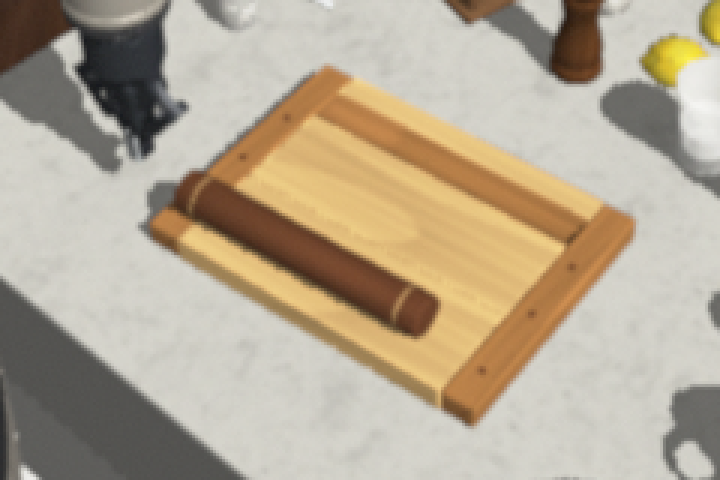

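Call:
send_rows:
  offset:
    - [0, 0, 0]
    - [0, 0, 0]
    - [0, 0, 0]
    - [0, 0, 0]
    - [0, 0, 0]
  turn: [0.14, 0.28, 0.42, 0.56, 0.7]
  grip: [1, 1, 1, 1, 1]

```text
clock: 2.7
position: [431.4, 251.4, 73.5]
orientation: [0.917, 3.004, 0.003]
force: [-0.2, 0.4, 1.0]
finger_gap: -0.001
```

Call:
send_rows:
  offset:
    - [0, 0, 0]
    - [0, 0, 0]
    - [0, 0, 0]
    - [0, 0, 0]
    - [0, 0, 0]
  turn: [0.14, 0.28, 0.42, 0.56, 0.7]
  grip: [1, 1, 1, 1, 1]

```text
clock: 3.2
position: [431.3, 251.5, 73.5]
orientation: [-1.891, -2.508, -0.003]
force: [-1.1, 0.3, -0.4]
finger_gap: -0.001
```

Call:
send_rows:
  offset:
    - [0, 0, 0]
    - [0, 0, 0.005]
    - [0, 0, 0.009]
    - [0, 0, 0.009]
    - [0, 0, 0.009]
  turn: [0.13, 0.155, 0.155, 0.155, 0.155]
  grip: [1, 1, 1, 1, 1]

```text
clock: 3.7
position: [431.0, 250.4, 63.1]
orientation: [-2.071, -2.362, 0.0]
force: [1.3, -0.0, 0.4]
finger_gap: -0.002
```

```bash
python3 -c "
from h import *
rep();to(-99,190,61,1.5858)
cv2.imwrite('pics/wr4.png',bot.camera('wrist')['img'][:,:,::-1])
"
```

```text
t 3.7 tcp [431.  250.4  63.1] board [[-100.9  227.1]] F [ 1.3 -0.   0.4] gap -0.0 toolx [-0.13   0.991  0.   ] q [-1.15  0.44  0.61  2.16 -0.41  0.65 -0.12]
offset tool mm [-37.1   1.2   2.1]
turn 0.002
```

View pics/wr4.png

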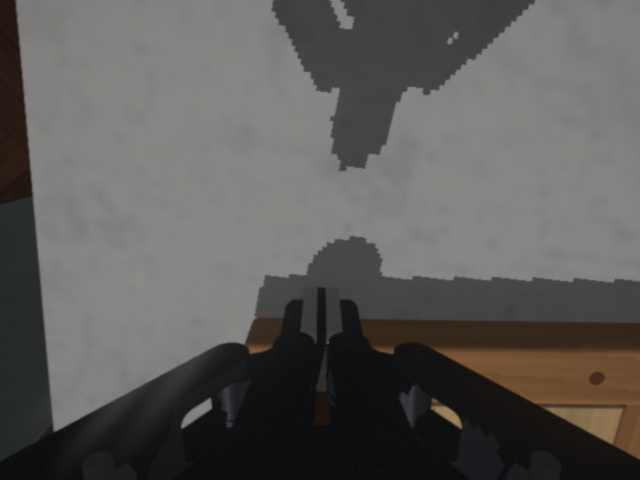

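Call:
send_rows:
  offset:
    - [-0.01, 0, 0]
    - [-0.02, 0.001, 0]
    - [-0.03, 0.001, 0]
    - [-0.036, 0.001, 0]
    - [-0.038, 0.001, 0]
  turn: [0, 0, 0, 0, 0]
  grip: [1, 1, 1, 1, 1]

```text
clock: 4.25
position: [437.0, 211.8, 63.1]
orientation: [-2.075, -2.359, 0.0]
force: [0.1, 0.7, 0.7]
finger_gap: 0.0
```

```bash
python3 -c "
from h import *
rep();to(-99,151,61,1.5858)
c=bot.camera('top')
cv2.imwrite('pics/t5.png',cv2.resize(c['img'][180:345,190:400][:,:,::-1],None,fx=3.6,fy=3.6,interpolation=cv2.INTER_CUBIC))
cv2.imwrite('pics/sc5.png',cv2.resize(bot.camera('scene')['img'][195:325,220:400][:,:,::-1],None,fx=4,fy=4,interpolation=cv2.INTER_CUBIC))
"
```

```text
t 4.25 tcp [437.  211.8  63.1] board [[-99.3 188. ]] F [0.1 0.7 0.7] gap 0.0 toolx [-0.127  0.992 -0.   ] q [-1.09  0.42  0.61  2.19 -0.41  0.64 -0.06]
offset tool mm [-37.   -0.3   2.1]
turn -0.001
```

View pics/t5.png

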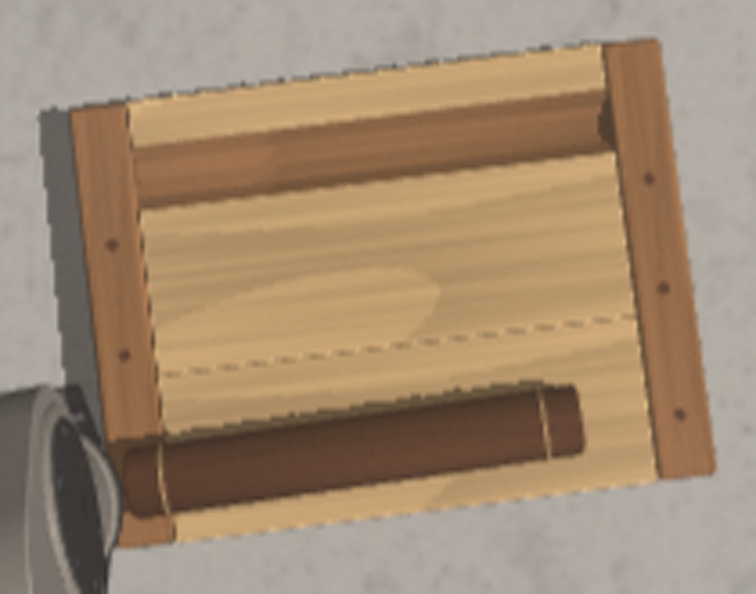

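View pics/sc5.png

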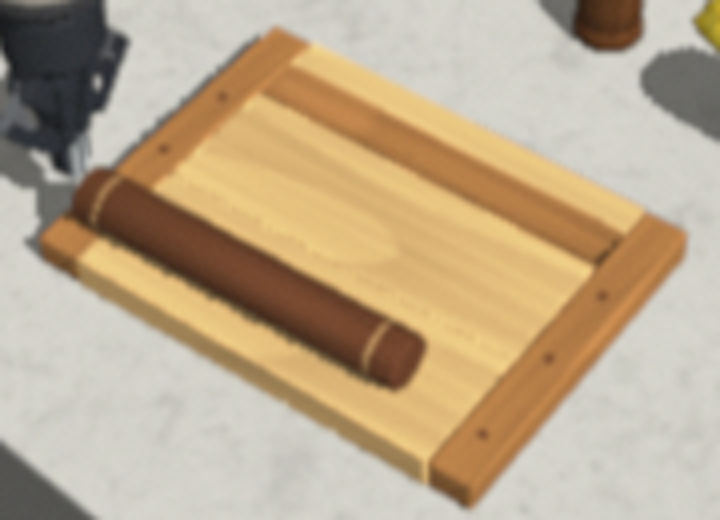

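Call:
send_rows:
  offset:
    - [-0.003, 0, 0]
    - [-0.007, 0, 0]
    - [-0.011, 0, 0]
    - [-0.015, 0, 0]
    - [-0.019, 0, 0]
  turn: [0, 0, 0, 0, 0]
  grip: [1, 1, 1, 1, 1]

```text
clock: 4.85
position: [439.3, 193.7, 63.0]
orientation: [-2.074, -2.36, 0.0]
force: [-0.1, 1.4, -1.9]
finger_gap: -0.003
```

```bash
python3 -c "
from h import *
rep()
c=bot.camera('top')
cv2.imwrite('pics/t6.png',cv2.resize(c['img'][180:345,190:400][:,:,::-1],None,fx=3.6,fy=3.6,interpolation=cv2.INTER_CUBIC))
"
```

```text
t 4.85 tcp [439.3 193.7  63. ] board [[-99.  169.8]] F [-0.1  1.4 -1.9] gap -0.0 toolx [-0.129  0.992 -0.   ] q [-1.06  0.42  0.61  2.2  -0.4   0.63 -0.02]
```

View pics/t6.png

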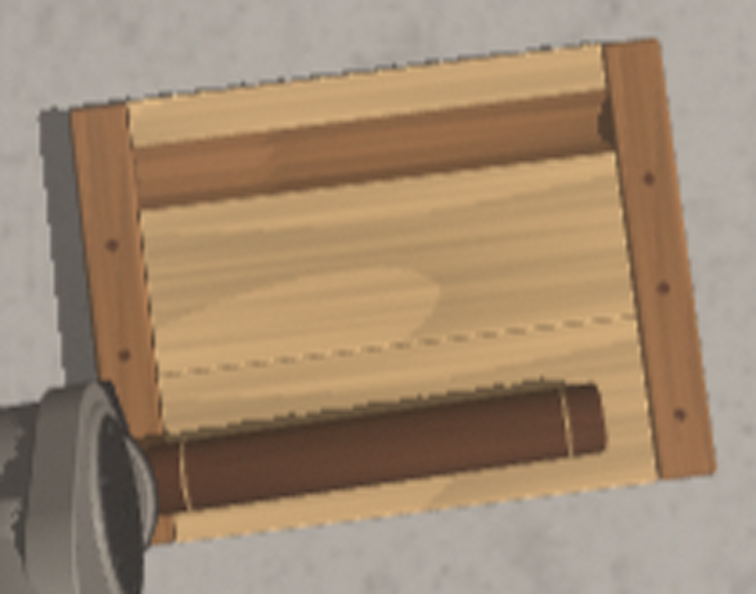

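```bash
python3 -c "
from h import *
c=bot.camera('top')
r=np.array([(185,474),(566,421),(605,418),(582,421)])/3.6+[190,180]
print(tob(ray(c,r,74)[:,:2]).round(1))
print(tob(ray(c,np.array([(133,149),(604,91),(614,153),(142,208)])/3.6+[190,180],30)[:,:2]).round(1))"
```

```text
[[ -97.6  134.7]
 [ -94.5  -97.4]
 [ -95.6 -121. ]
 [ -95.7 -107. ]]
[[ 108.   151.1]
 [ 108.2 -150.1]
 [  68.1 -151.3]
 [  70.   149.5]]
```

Call:
send_rows:
  offset:
    - [-0.004, 0, 0]
    - [-0.008, 0, 0]
    - [-0.012, 0, 0]
    - [-0.016, 0, 0]
    - [-0.0185, 0, 0]
  turn: [0, 0, 0, 0, 0]
  grip: [1, 1, 1, 1, 1]

```text
clock: 5.45
position: [441.7, 175.2, 63.0]
orientation: [2.074, 2.36, -0.0]
force: [0.2, 2.0, -0.1]
finger_gap: 0.001
```

```bash
python3 -c "
from h import *
rep()
c=bot.camera('top')
cv2.imwrite('pics/t7.png',cv2.resize(c['img'][180:345,190:400][:,:,::-1],None,fx=3.6,fy=3.6,interpolation=cv2.INTER_CUBIC))
"
```

```text
t 5.45 tcp [441.7 175.2  63. ] board [[-98.7 151.2]] F [ 0.2  2.  -0.1] gap 0.0 toolx [-0.128  0.992 -0.   ] q [-1.02  0.41  0.62  2.21 -0.4   0.63  0.01]
```

View pics/t7.png

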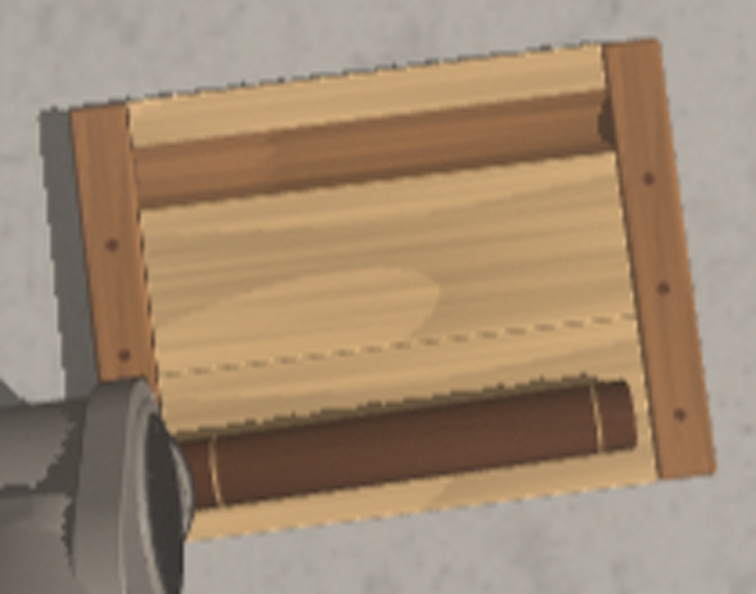

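Call:
send_rows:
  offset:
    - [0.01, 0, 0]
    - [0.03, 0, 0]
    - [0.045, 0, 0]
    - [0.05, 0, -0.03]
    - [0.05, 0, -0.07]
  turn: [0, 0, 0, 0, 0]
  grip: [1, 1, 1, 1, 1]

```text
clock: 6.0
position: [434.0, 226.2, 132.6]
orientation: [2.071, 2.362, -0.006]
force: [0.3, 0.9, 1.7]
finger_gap: 0.001
```

```bash
python3 -c "
from h import *
rep();to(-97,0,130)
c=bot.camera('top')
r=np.array([(217,470),(597,417),(635,415)])/3.6+[190,180]
print(tob(ray(c,r,74)[:,:2]).round(1))
cv2.imwrite('pics/t8.png',cv2.resize(c['img'][180:345,190:400][:,:,::-1],None,fx=3.6,fy=3.6,interpolation=cv2.INTER_CUBIC))
"
```

```text
t 6.0 tcp [434.  226.2 132.6] board [[-100.6  202.7]] F [0.3 0.9 1.7] gap 0.0 toolx [-0.13   0.991 -0.003] q [-1.21  0.31  0.71  2.14 -0.28  0.79 -0.19]
offset tool mm [-202.7    0.     3.2]
turn -1.553
[[ -97.6  115.3]
 [ -94.4 -116.3]
 [ -96.  -139.3]]
```

View pics/t8.png

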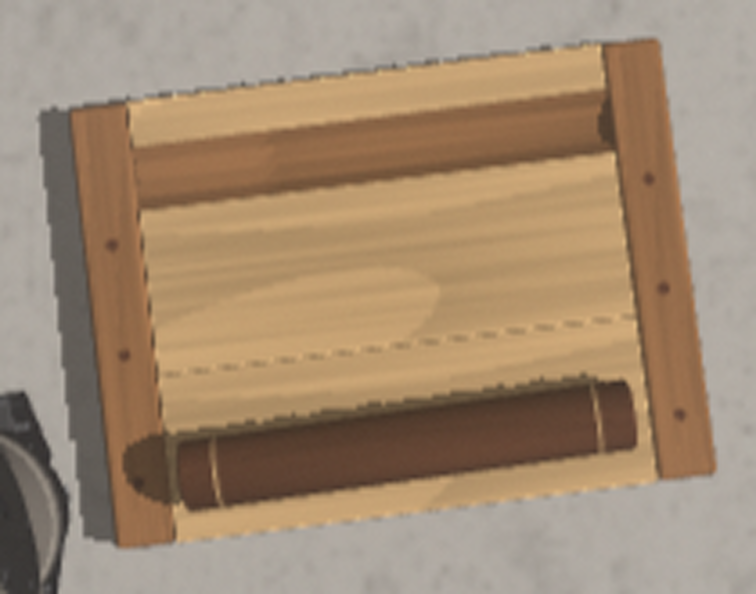

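Call:
send_rows:
  offset:
    - [-0.03, 0, 0]
    - [-0.07, 0, 0]
    - [-0.11, 0, 0]
    - [-0.15, 0, 0]
    - [-0.18, 0, 0]
  turn: [-0.14, -0.28, -0.42, -0.56, -0.7]
  grip: [-1, -1, -1, -1, -1]

```text
clock: 6.55
position: [458.5, 45.4, 133.2]
orientation: [1.131, 2.931, 0.0]
force: [0.2, -0.5, -0.4]
finger_gap: 0.85
```

Call:
send_rows:
  offset:
    - [0, 0, 0]
    - [0, 0, 0]
    - [0, 0, 0]
    - [0, 0, 0]
    - [0, 0, 0]
  turn: [-0.14, -0.28, -0.42, -0.56, -0.7]
  grip: [-1, -1, -1, -1, -1]

```text
clock: 7.05
position: [458.5, 47.4, 133.0]
orientation: [0.056, 3.141, -0.0]
force: [0.6, -0.9, 0.2]
finger_gap: 0.996
```

```bash
python3 -c "
from h import *
rep();to(-105,0,110,0.012)
"
```

```text
t 7.05 tcp [458.5  47.4 133. ] board [[-96.5  22.3]] F [ 0.6 -0.9  0.2] gap 1.0 toolx [-0.999  0.036 -0.   ] q [-0.67  0.22  0.49  2.19 -0.15  0.76  1.45]
offset tool mm [  5.1 -23.3  23. ]
turn -0.161
```

Call:
send_rows:
  offset:
    - [0.002, -0.012, 0.005]
    - [0.005, -0.023, 0.012]
    - [0.005, -0.023, 0.018]
    - [0.005, -0.023, 0.023]
    - [0.005, -0.023, 0.023]
  turn: [-0.1, -0.16, -0.16, -0.16, -0.16]
  grip: [-1, -1, -1, -1, -1]

```text
clock: 7.55
position: [452.3, 24.7, 109.4]
orientation: [0.184, -3.135, 0.001]
force: [0.1, 0.5, 0.9]
finger_gap: 0.995
```

```bash
python3 -c "
from h import *
rep();to(-105,0,90,0.012)
cv2.imwrite('pics/wr9.png',bot.camera('wrist')['img'][:,:,::-1])
cv2.imwrite('pics/sc9.png',cv2.resize(bot.camera('scene')['img'][195:325,220:400][:,:,::-1],None,fx=4,fy=4,interpolation=cv2.INTER_CUBIC))
"
```

```text
t 7.55 tcp [452.3  24.7 109.4] board [[-105.2    0.4]] F [0.1 0.5 0.9] gap 0.99 toolx [-0.993 -0.117  0.001] q [-0.6   0.25  0.46  2.22 -0.17  0.7   1.67]
offset tool mm [-0.3 -0.4 19.4]
turn -0.008
```

View pics/wr9.png

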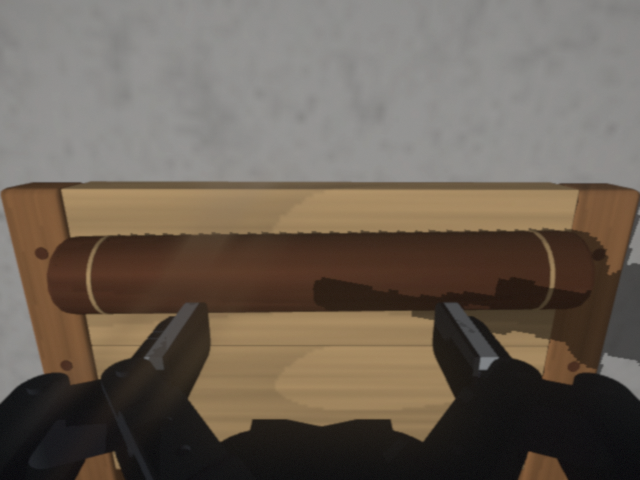

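View pics/sc9.png

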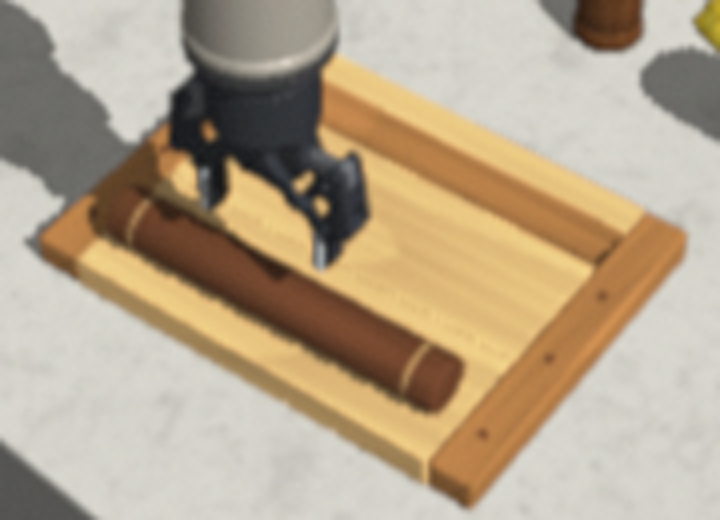

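Call:
send_rows:
  offset:
    - [0, 0, 0.003]
    - [0, 0, 0.006]
    - [0, 0, 0.009]
    - [0, 0, 0.01]
    - [0, 0, 0.011]
  turn: [0, 0, 0, 0, 0]
  grip: [-1, -1, -1, -1, -1]

```text
clock: 8.15
position: [452.4, 24.0, 98.9]
orientation: [0.185, -3.136, 0.0]
force: [0.2, 0.4, 0.2]
finger_gap: 1.0
```

Call:
send_rows:
  offset:
    - [0, 0, 0.001]
    - [0, 0, 0.002]
    - [0, 0, 0.003]
    - [0, 0, 0.004]
    - [0, 0, 0.005]
  turn: [0, 0, 0, 0, 0]
  grip: [-1, -1, -1, -1, -1]

```text
clock: 8.65
position: [452.4, 24.0, 93.9]
orientation: [0.186, -3.136, 0.0]
force: [0.3, 0.2, -0.2]
finger_gap: 0.995
```

Call:
send_rows:
  offset:
    - [0, 0, 0.002]
    - [0, 0, 0.004]
    - [0, 0, 0.006]
    - [0, 0, 0.008]
    - [0, 0, 0.008]
  turn: [0, 0, 0, 0, 0]
  grip: [-1, -1, -1, -1, -1]

```text
clock: 9.15
position: [452.3, 24.0, 85.7]
orientation: [0.185, -3.136, 0.0]
force: [0.2, 0.0, 0.6]
finger_gap: 1.003
```

Call:
send_rows:
  offset:
    - [0, 0, 0.0005]
    - [0, 0, 0.001]
    - [0, 0, 0.0015]
    - [0, 0, 0.002]
    - [0, 0, 0.0025]
  turn: [0, 0, 0, 0, 0]
  grip: [-1, -1, -1, -1, -1]

```text
clock: 9.65
position: [452.4, 24.0, 83.5]
orientation: [-0.186, 3.136, -0.0]
force: [-1.2, 0.4, 0.3]
finger_gap: 0.997
```

Call:
send_rows:
  offset:
    - [0, 0, 0.0003]
    - [0, 0, 0.0006]
    - [0, 0, 0.001]
    - [0, 0, 0.0013]
    - [0, 0, 0.0015]
  turn: [0, 0, 0, 0, 0]
  grip: [-1, -1, -1, -1, -1]

```text
clock: 10.15
position: [452.4, 24.0, 82.0]
orientation: [0.185, -3.136, 0.0]
force: [0.1, -0.4, 0.0]
finger_gap: 1.001
```

```bash
python3 -c "
from h import *
rep()
cv2.imwrite('pics/wr10.png',bot.camera('wrist')['img'][:,:,::-1])
cv2.imwrite('pics/sc10.png',cv2.resize(bot.camera('scene')['img'][195:325,220:400][:,:,::-1],None,fx=4,fy=4,interpolation=cv2.INTER_CUBIC))
"
```

```text
t 10.15 tcp [452.4  24.   82. ] board [[-105.2   -0.3]] F [ 0.1 -0.4  0. ] gap 1.0 toolx [-0.993 -0.118  0.   ] q [-0.57  0.3   0.44  2.24 -0.21  0.64  1.71]
```

View pics/wr10.png

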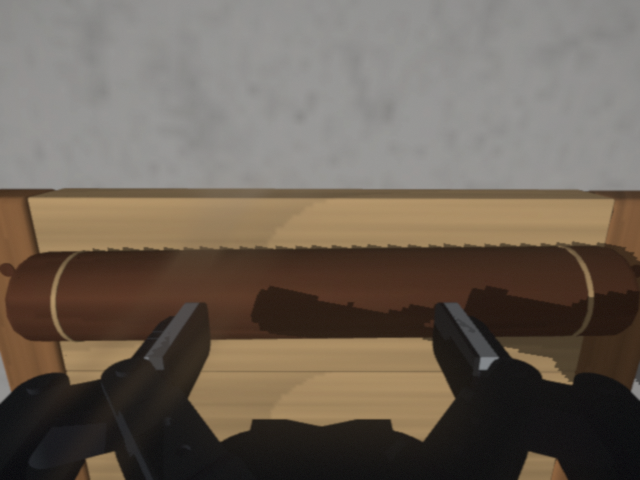

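View pics/sc10.png

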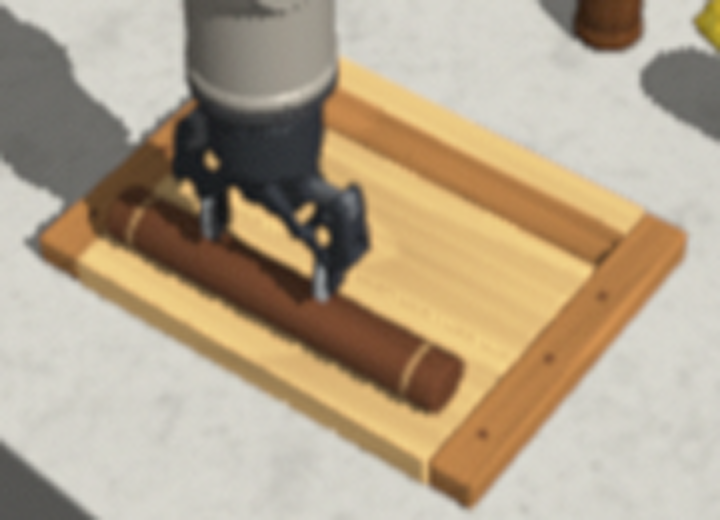

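```bash
python3 -c "
from h import *
c=bot.camera('wrist');s,R,p=st()
for dz in (0,9,22):
  for dx in (-11,0,11):
    print(dz,dx,proj(c,[p+R@np.array([dx,y,dz]) for y in (-42,42)]).round(0).tolist())
for a in (-119,-97,-75): print(a,proj(c,np.r_[fromb(a,0),52]).round(),proj(c,np.r_[fromb(a,0),74]).round())
"
```

```text
0 -11 [[222.0, 332.0], [423.0, 332.0]]
0 0 [[220.0, 308.0], [425.0, 308.0]]
0 11 [[218.0, 284.0], [427.0, 284.0]]
9 -11 [[227.0, 321.0], [417.0, 321.0]]
9 0 [[226.0, 299.0], [419.0, 299.0]]
9 11 [[224.0, 275.0], [421.0, 275.0]]
22 -11 [[234.0, 308.0], [411.0, 307.0]]
22 0 [[232.0, 286.0], [412.0, 286.0]]
22 11 [[231.0, 264.0], [414.0, 264.0]]
-119 [[323. 253.]] [[323. 270.]]
-97 [[323. 295.]] [[323. 317.]]
-75 [[322. 334.]] [[323. 360.]]
```

```bash
python3 -c "
from h import *
c=bot.camera('scene');s,R,p=st()
for y in (-50,-42,42,50):
 for dz in (-13,0,9,22):
  print(y,dz,((proj(c,p+R@np.array([0,y,dz]))-[220,195])*4).round(0).tolist())
print(((proj(c,[np.r_[fromb(-97,x),74] for x in (-50,50)])-[220,195])*4).round(0).tolist())
"
```

```text
-50 -13 [[329.0, 290.0]]
-50 0 [[329.0, 303.0]]
-50 9 [[329.0, 312.0]]
-50 22 [[330.0, 324.0]]
-42 -13 [[319.0, 285.0]]
-42 0 [[320.0, 298.0]]
-42 9 [[320.0, 306.0]]
-42 22 [[320.0, 319.0]]
42 -13 [[220.0, 230.0]]
42 0 [[221.0, 243.0]]
42 9 [[222.0, 252.0]]
42 22 [[223.0, 264.0]]
50 -13 [[211.0, 225.0]]
50 0 [[212.0, 238.0]]
50 9 [[213.0, 247.0]]
50 22 [[214.0, 259.0]]
[[336.0, 303.0], [220.0, 238.0]]
```

Call:
send_rows:
  offset:
    - [0, 0, 0.001]
    - [0, 0, 0.002]
    - [0, 0, 0.003]
    - [0, 0, 0.004]
    - [0, 0, 0.005]
  turn: [0, 0, 0, 0, 0]
  grip: [-1, -1, -1, -1, -1]

```text
clock: 10.85
position: [452.4, 24.0, 76.9]
orientation: [0.186, -3.136, 0.0]
force: [0.5, 0.4, 0.3]
finger_gap: 1.001
```

Call:
send_rows:
  offset:
    - [0, 0, 0.0005]
    - [0, 0, 0.001]
    - [0, 0, 0.0015]
    - [0, 0, 0.002]
    - [0, 0, 0.0025]
  turn: [0, 0, 0, 0, 0]
  grip: [-1, -1, -1, -1, -1]

```text
clock: 11.35
position: [452.4, 24.0, 74.5]
orientation: [0.185, -3.136, 0.0]
force: [0.8, 0.0, -0.3]
finger_gap: 1.0
```

```bash
python3 -c "
from h import *
rep()
cv2.imwrite('pics/wr11.png',bot.camera('wrist')['img'][:,:,::-1])
c=bot.camera('scene')
cv2.imwrite('pics/sc11.png',cv2.resize(c['img'][230:280,250:340][:,:,::-1],None,fx=8,fy=8,interpolation=cv2.INTER_CUBIC))
"
```

```text
t 11.35 tcp [452.4  24.   74.5] board [[-105.2   -0.3]] F [ 0.8  0.  -0.3] gap 1.0 toolx [-0.993 -0.118  0.   ] q [-0.56  0.32  0.43  2.25 -0.23  0.62  1.72]
```

View pics/sc11.png

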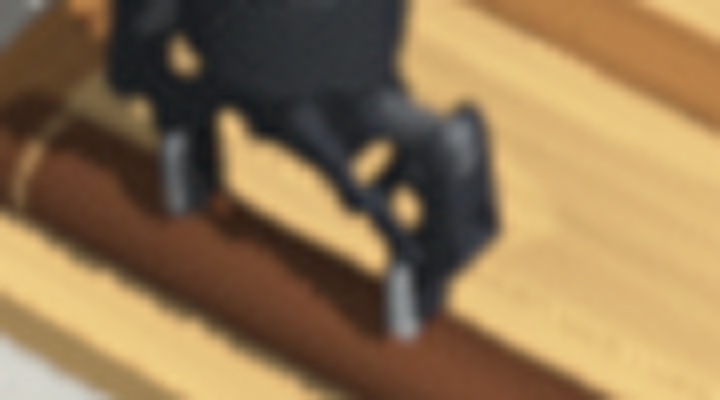

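View pics/wr11.png

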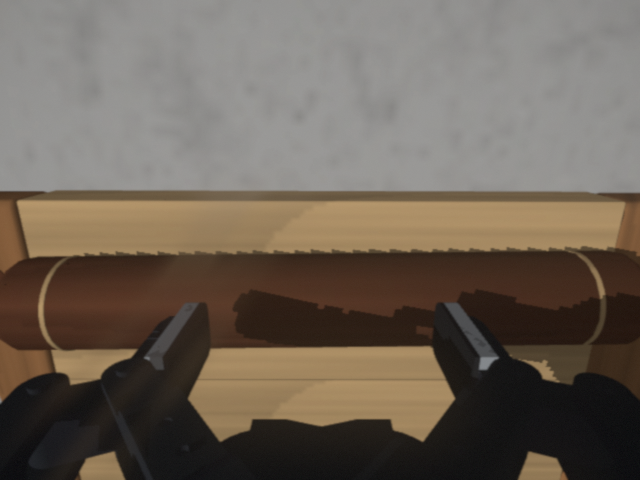

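Call:
send_rows:
  offset:
    - [0, 0, 0.0005]
    - [0, 0, 0.001]
    - [0, 0, 0.0015]
    - [0, 0, 0.002]
    - [0, 0, 0.0025]
  turn: [0, 0, 0, 0, 0]
  grip: [-1, -1, -1, -1, -1]

```text
clock: 11.95
position: [452.4, 24.0, 72.0]
orientation: [0.185, -3.136, 0.0]
force: [0.4, 0.1, -0.7]
finger_gap: 1.002
```

```bash
python3 -c "
from h import *
c=bot.camera('scene');w=bot.camera('wrist')
s,R,p=st()
def P(c): return c['camera_matrix']@np.c_[cv2.Rodrigues(np.array(c['rvec']))[0],np.array(c['tvec']).reshape(3)]
cv2.imwrite('pics/sc12.png',cv2.resize(c['img'][230:280,250:340][:,:,::-1],None,fx=8,fy=8,interpolation=cv2.INTER_CUBIC))
cv2.imwrite('pics/w12.png',cv2.resize(w['img'][270:390,130:250][:,:,::-1],None,fx=5,fy=5,interpolation=cv2.INTER_CUBIC))
for a,b in (((201,304),(299.6,272.2)),((440,304),(272.0,256.7))):
  X=cv2.triangulatePoints(P(w),P(c),np.array(a,float).reshape(2,1),np.array(b,float).reshape(2,1));X=(X[:3]/X[3]).ravel();print(X,R.T@(X-p),proj(w,X),proj(c,X))
"
```

```text
[450.85200459 -23.0640819   80.73726297] [  7.07580012 -46.53776316  -8.77520368] [[201.28652083 302.28806176]] [[299.67339773 272.11025341]]
[435.76266849  65.43203319  88.53488075] [ 11.63173251  43.11953582 -16.57683899] [[442.10792248 300.54117183]] [[272.22042783 256.59574339]]
```

View pics/sc12.png

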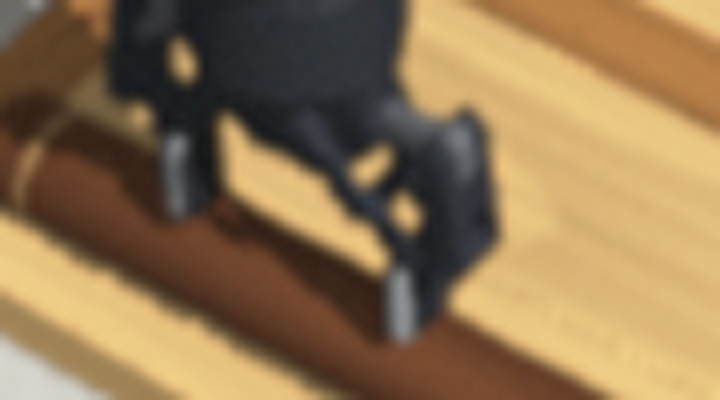

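View pics/w12.png

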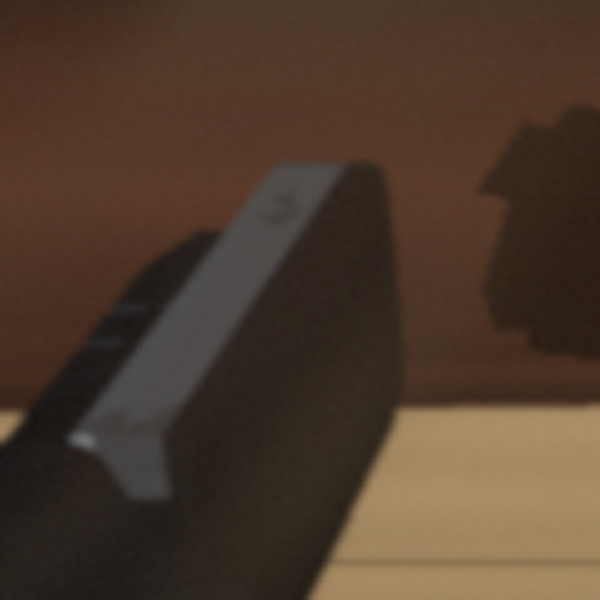

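Call:
send_rows:
  offset:
    - [0, 0, 0.0007]
    - [0, 0, 0.0014]
    - [0, 0, 0.0021]
    - [0, 0, 0.0028]
    - [0, 0, 0.0035]
  turn: [0, 0, 0, 0, 0]
  grip: [-1, -1, -1, -1, -1]

```text
clock: 12.55
position: [452.4, 24.0, 68.4]
orientation: [0.185, -3.136, 0.0]
force: [-0.3, 0.0, 0.4]
finger_gap: 1.003
```

Call:
send_rows:
  offset:
    - [0, 0, 0.0005]
    - [0, 0, 0.001]
    - [0, 0, 0.0015]
    - [0, 0, 0.002]
    - [0, 0, 0.0025]
  turn: [0, 0, 0, 0, 0]
  grip: [-1, -1, -1, -1, -1]

```text
clock: 13.05
position: [452.4, 24.0, 66.0]
orientation: [-0.186, 3.136, -0.0]
force: [-0.0, -0.8, 0.2]
finger_gap: 0.999
```

Call:
send_rows:
  offset:
    - [0, 0, 0.0005]
    - [0, 0, 0.001]
    - [0, 0, 0.0015]
    - [0, 0, 0.002]
    - [0, 0, 0.0025]
  turn: [0, 0, 0, 0, 0]
  grip: [-1, -1, -1, -1, -1]

```text
clock: 13.55
position: [452.4, 24.0, 63.5]
orientation: [0.185, -3.136, 0.0]
force: [0.3, -1.0, 0.2]
finger_gap: 1.002
```

```bash
python3 -c "
from h import *
rep()
c=bot.camera('scene')
cv2.imwrite('pics/sc13.png',cv2.resize(c['img'][230:280,250:340][:,:,::-1],None,fx=8,fy=8,interpolation=cv2.INTER_CUBIC))
cv2.imwrite('pics/wr13.png',bot.camera('wrist')['img'][:,:,::-1])
"
```

```text
t 13.55 tcp [452.4  24.   63.5] board [[-105.2   -0.3]] F [ 0.3 -1.   0.2] gap 1.0 toolx [-0.993 -0.118  0.   ] q [-0.55  0.34  0.42  2.25 -0.24  0.59  1.74]
```

View pics/sc13.png

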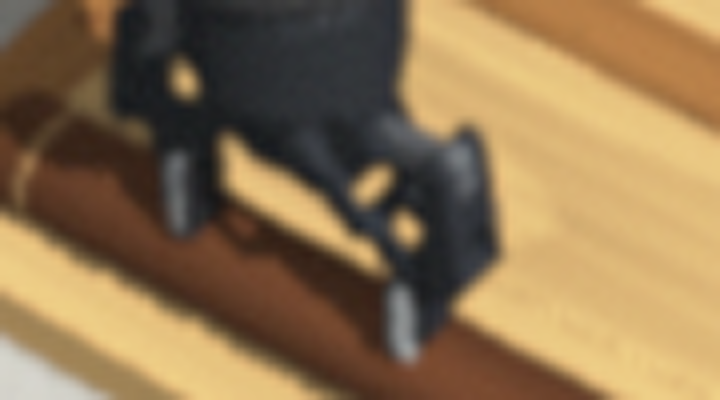

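View pics/wr13.png

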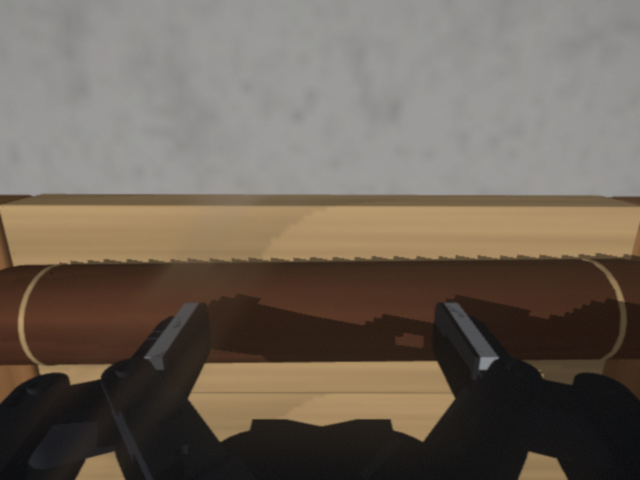

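Call:
send_rows:
  offset:
    - [0, 0, 0.0004]
    - [0, 0, 0.0008]
    - [0, 0, 0.0012]
    - [0, 0, 0.0016]
    - [0, 0, 0.002]
  turn: [0, 0, 0, 0, 0]
  grip: [-1, -1, -1, -1, -1]

```text
clock: 14.15
position: [452.4, 24.0, 61.5]
orientation: [-0.185, 3.136, -0.0]
force: [-1.2, -0.2, 3.8]
finger_gap: 1.0
```

Call:
send_rows:
  offset:
    - [0, 0, 0.0004]
    - [0, 0, 0.0008]
    - [0, 0, 0.0012]
    - [0, 0, 0.0016]
    - [0, 0, 0.002]
  turn: [0, 0, 0, 0, 0]
  grip: [-1, -1, -1, -1, -1]

```text
clock: 14.65
position: [454.7, 24.3, 61.0]
orientation: [-0.185, 3.132, 0.001]
force: [-1.5, 0.3, 38.2]
finger_gap: 1.0
```

Call:
send_rows:
  offset:
    - [0, 0, -0.0015]
    - [-0.006, 0, -0.0015]
    - [-0.018, 0, -0.0015]
    - [-0.032, 0, -0.0015]
    - [-0.046, 0, -0.016]
  turn: [0, 0, 0, 0, 0]
  grip: [-1, -1, -1, -1, -1]

```text
clock: 15.15
position: [498.0, 29.5, 74.5]
orientation: [0.186, -3.134, 0.001]
force: [1.7, 0.1, 0.8]
finger_gap: 0.999
```

Call:
send_rows:
  offset:
    - [-0.006, 0, -0.02]
    - [-0.006, 0, -0.02]
    - [-0.006, 0, -0.02]
    - [-0.006, 0, -0.02]
    - [-0.006, 0, -0.02]
  turn: [0, 0, 0, 0, 0]
  grip: [-1, -1, -1, -1, -1]

```text
clock: 15.65
position: [503.4, 30.0, 94.9]
orientation: [0.185, -3.135, 0.0]
force: [0.2, -1.1, 0.5]
finger_gap: 0.996
```

```bash
python3 -c "
from h import *
rep()
c=bot.camera('top')
cv2.imwrite('pics/t14.png',cv2.resize(c['img'][180:345,190:400][:,:,::-1],None,fx=3.6,fy=3.6,interpolation=cv2.INTER_CUBIC))
cv2.imwrite('pics/wr14.png',bot.camera('wrist')['img'][:,:,::-1])
"
```

```text
t 15.65 tcp [503.4  30.   94.9] board [[-53.9  -0.1]] F [ 0.2 -1.1  0.5] gap 1.0 toolx [-0.993 -0.118  0.001] q [-0.55  0.35  0.44  2.12 -0.23  0.71  1.72]
```

View pics/t14.png

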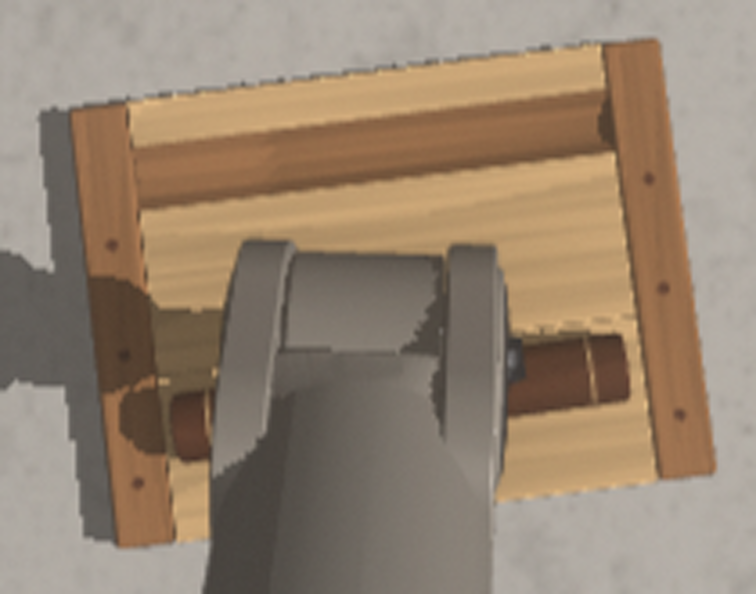

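View pics/wr14.png

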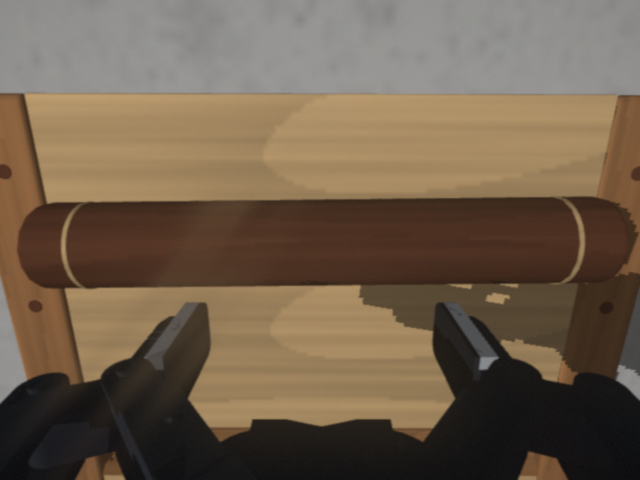

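```bash
cat >> h.py <<'E'
def pinw(rows,col=320,z=52):
    c=bot.camera("wrist");K=c["camera_matrix"];R,_=cv2.Rodrigues(np.array(c["rvec"]))
    p=cv2.undistortPoints(np.array([(col,r) for r in rows],float).reshape(-1,1,2),K,None).reshape(-1,2)
    d=np.c_[p,np.ones(2)];d/=np.linalg.norm(d,axis=1)[:,None];m=d.sum(0)@R;o=cpos(c)
    return tob((o+m*(z-o[2])/m[2])[:2])
E
python3 -c "
from h import *
rep()
print(pinw((199,284)),pinw((201,286),100),pinw((198,283),550))
c=bot.camera('top')
r=np.array([(207,423),(592,370),(630,368)])/3.6+[190,180]
print(tob(ray(c,r,74)[:,:2]).round(1))
"
```

```text
t 15.75 tcp [503.7  30.   95.1] board [[-53.6  -0.1]] F [ 0.8 -0.2  0.1] gap 1.0 toolx [-0.993 -0.118  0.001] q [-0.55  0.35  0.44  2.12 -0.23  0.71  1.72]
[[-68.83075172  -1.23990223]] [[ -67.13529883 -113.21080114]] [[-69.59566545 115.66235846]]
[[ -68.9  118.1]
 [ -65.9 -116.9]
 [ -67.6 -139.9]]
```

Call:
send_rows:
  offset:
    - [0.015, 0, 0]
    - [0.022, 0, 0.01]
    - [0.022, 0, 0.022]
    - [0.022, 0, 0.029]
    - [0.022, 0, 0.032]
  turn: [0, 0, 0, 0, 0]
  grip: [-1, -1, -1, -1, -1]

```text
clock: 16.45
position: [482.1, 27.5, 62.3]
orientation: [0.185, -3.135, 0.001]
force: [1.0, -0.6, 0.2]
finger_gap: 1.005
```

```bash
python3 -c "
from h import *
rep()"
```

```text
t 16.45 tcp [482.1  27.5  62.3] board [[-75.3  -0.2]] F [ 1.  -0.6  0.2] gap 1.01 toolx [-0.993 -0.118  0.001] q [-0.53  0.38  0.41  2.19 -0.26  0.62  1.75]
```

Call:
send_rows:
  offset:
    - [0, 0, 0.0013]
    - [-0.006, 0, 0.0013]
    - [-0.019, 0, 0.0013]
    - [-0.034, 0, 0.0013]
    - [-0.048, 0, -0.014]
  turn: [0, 0, 0, 0, 0]
  grip: [-1, -1, -1, -1, -1]

```text
clock: 16.95
position: [530.8, 33.4, 76.8]
orientation: [0.186, -3.135, 0.001]
force: [0.0, 0.2, 0.0]
finger_gap: 0.999
```

Call:
send_rows:
  offset:
    - [-0.006, 0, -0.02]
    - [-0.006, 0, -0.02]
    - [-0.006, 0, -0.02]
    - [-0.006, 0, -0.02]
    - [-0.006, 0, -0.02]
  turn: [0, 0, 0, 0, 0]
  grip: [-1, -1, -1, -1, -1]

```text
clock: 17.45
position: [535.4, 33.8, 97.0]
orientation: [0.185, -3.135, 0.0]
force: [-0.6, 0.4, -1.5]
finger_gap: 1.002
```

```bash
python3 -c "
from h import *
rep()
c=bot.camera('top')
cv2.imwrite('pics/t15.png',cv2.resize(c['img'][180:345,190:400][:,:,::-1],None,fx=3.6,fy=3.6,interpolation=cv2.INTER_CUBIC))
cv2.imwrite('pics/wr15.png',bot.camera('wrist')['img'][:,:,::-1])
"
```

```text
t 17.45 tcp [535.4  33.8  97. ] board [[-21.6   0.1]] F [-0.6  0.4 -1.5] gap 1.0 toolx [-0.993 -0.118  0.001] q [-0.53  0.4   0.43  2.05 -0.24  0.74  1.74]
```

View pics/wr15.png

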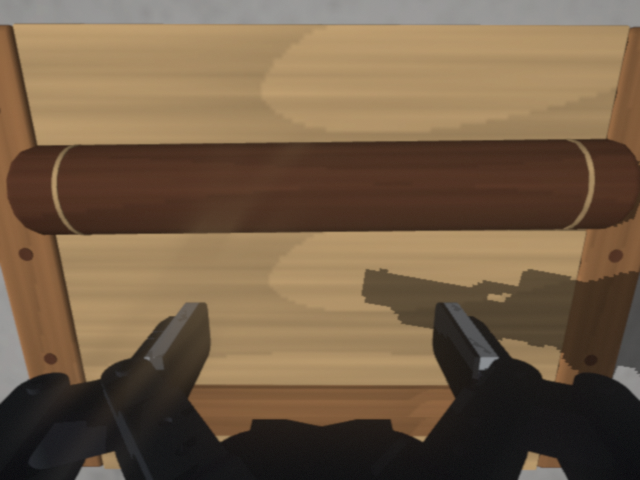

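View pics/t15.png

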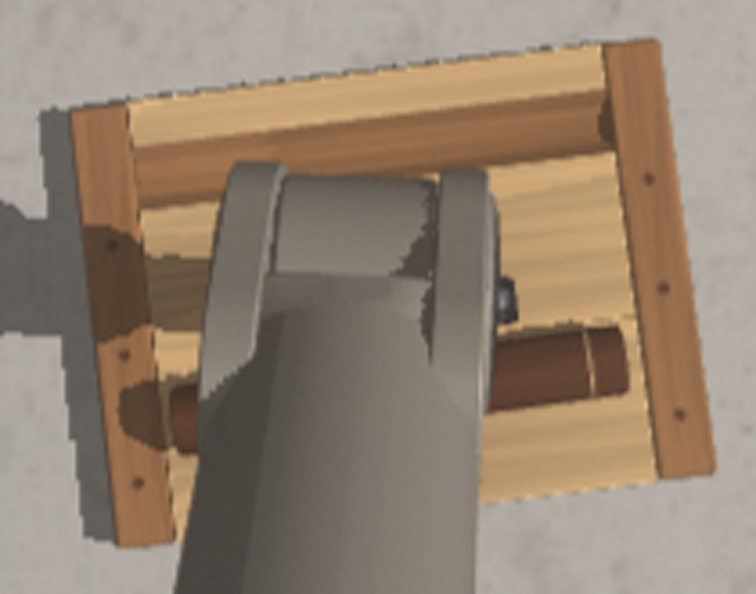

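```bash
python3 -c "
from h import *
print(pinw((142,232)),pinw((144,235),100),pinw((140,230),550))
c=bot.camera('top')
r=np.array([(590,362),(628,360)])/3.6+[190,180]
print(tob(ray(c,r,74)[:,:2]).round(1))
"
```

```text
[[-63.84415308  -1.18152025]] [[ -62.13042208 -109.78920731]] [[-65.25369958 112.07409184]]
[[ -61.  -116.3]
 [ -62.6 -139.4]]
```

Call:
send_rows:
  offset:
    - [0.03, 0, 0]
    - [0.05, 0, 0.008]
    - [0.05, 0, 0.022]
    - [0.05, 0, 0.032]
    - [0.05, 0, 0.0355]
  turn: [0, 0, 0, 0, 0]
  grip: [-1, -1, -1, -1, -1]

```text
clock: 18.25
position: [486.1, 28.0, 61.2]
orientation: [0.186, -3.135, 0.0]
force: [-1.2, 1.4, 19.2]
finger_gap: 1.0
```

Call:
send_rows:
  offset:
    - [0, 0, 0.0005]
    - [0, 0, 0.0007]
    - [0, 0, 0.0009]
    - [0, 0, 0.0009]
    - [0, 0, 0.0009]
  turn: [0, 0, 0, 0, 0]
  grip: [-1, -1, -1, -1, -1]

```text
clock: 18.75
position: [486.9, 28.1, 61.5]
orientation: [-0.185, 3.135, 0.0]
force: [-0.1, 1.6, 5.7]
finger_gap: 0.996
```

Call:
send_rows:
  offset:
    - [-0.004, 0, 0.0005]
    - [-0.012, 0, 0.0007]
    - [-0.023, 0, 0.0007]
    - [-0.035, 0, 0.0005]
    - [-0.05, 0, -0.015]
  turn: [0, 0, 0, 0, 0]
  grip: [-1, -1, -1, -1, -1]

```text
clock: 19.25
position: [535.4, 33.8, 75.2]
orientation: [0.186, -3.134, 0.001]
force: [-0.4, 0.8, -0.4]
finger_gap: 1.002
```

Call:
send_rows:
  offset:
    - [-0.006, 0, -0.02]
    - [-0.006, 0, -0.02]
    - [-0.006, 0, -0.02]
    - [-0.006, 0, -0.02]
    - [-0.006, 0, -0.02]
  turn: [0, 0, 0, 0, 0]
  grip: [-1, -1, -1, -1, -1]

```text
clock: 19.75
position: [541.2, 34.5, 95.5]
orientation: [0.185, -3.135, 0.0]
force: [0.9, -0.3, -0.3]
finger_gap: 1.002
```

```bash
python3 -c "
from h import *
rep()
c=bot.camera('top')
cv2.imwrite('pics/t16.png',cv2.resize(c['img'][180:345,190:400][:,:,::-1],None,fx=3.6,fy=3.6,interpolation=cv2.INTER_CUBIC))
cv2.imwrite('pics/wr16.png',bot.camera('wrist')['img'][:,:,::-1])
"
```

```text
t 19.75 tcp [541.2  34.5  95.5] board [[-15.8   0.1]] F [ 0.9 -0.3 -0.3] gap 1.0 toolx [-0.993 -0.118  0.001] q [-0.53  0.41  0.43  2.04 -0.25  0.74  1.74]
```

View pics/wr16.png

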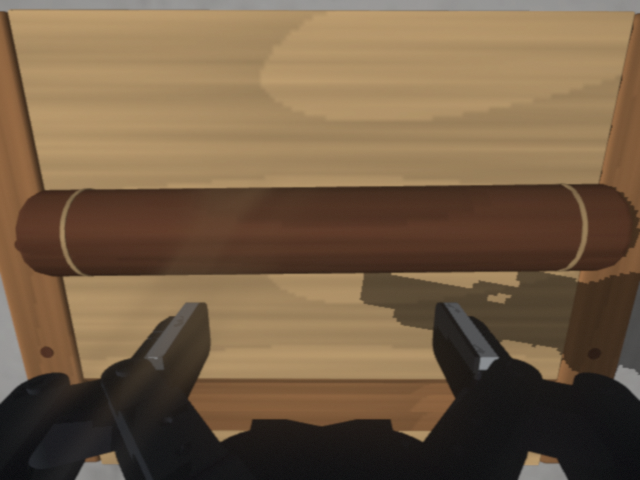

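View pics/t16.png

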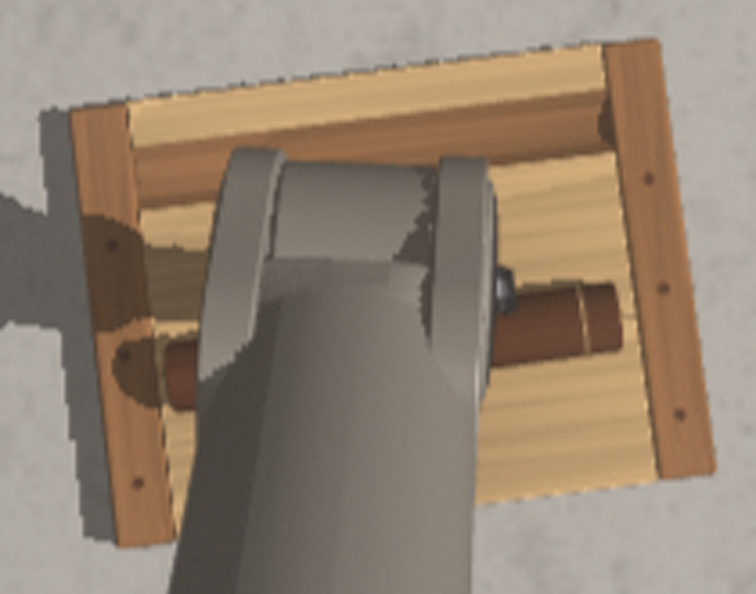

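```bash
python3 -c "
from h import *
print(pinw((187,273)),pinw((189,275),100),pinw((185,270),550))
c=bot.camera('top')
r=np.array([(582,320),(621,318)])/3.6+[190,180]
print(tob(ray(c,r,74)[:,:2]).round(1))
"
```

```text
[[-36.66243906  -1.09298736]] [[ -35.00873302 -112.41686213]] [[-38.22462331 115.00013188]]
[[ -35.1 -114.8]
 [ -36.9 -138.4]]
```

Call:
send_rows:
  offset:
    - [0.022, 0, 0]
    - [0.029, 0, 0.012]
    - [0.029, 0, 0.024]
    - [0.029, 0, 0.032]
    - [0.029, 0, 0.034]
  turn: [0, 0, 0, 0, 0]
  grip: [-1, -1, -1, -1, -1]

```text
clock: 20.55
position: [513.3, 31.3, 61.3]
orientation: [0.186, -3.135, 0.0]
force: [-1.0, 2.9, 17.4]
finger_gap: 1.004
```

Call:
send_rows:
  offset:
    - [0, 0, 0.0005]
    - [0, 0, 0.0007]
    - [0, 0, 0.0009]
    - [0, 0, 0.0009]
    - [0, 0, 0.0009]
  turn: [0, 0, 0, 0, 0]
  grip: [-1, -1, -1, -1, -1]

```text
clock: 21.05
position: [513.7, 31.3, 61.5]
orientation: [-0.186, 3.135, 0.0]
force: [-0.4, 1.5, 4.4]
finger_gap: 1.001
```

Call:
send_rows:
  offset:
    - [-0.004, 0, 0.0007]
    - [-0.012, 0, 0.0008]
    - [-0.023, 0, 0.0008]
    - [-0.036, 0, 0.0005]
    - [-0.052, 0, -0.015]
  turn: [0, 0, 0, 0, 0]
  grip: [-1, -1, -1, -1, -1]

```text
clock: 21.55
position: [564.2, 37.3, 75.2]
orientation: [0.186, -3.134, 0.001]
force: [-0.3, 0.4, 0.9]
finger_gap: 1.002
```

Call:
send_rows:
  offset:
    - [-0.006, 0, -0.02]
    - [-0.006, 0, -0.02]
    - [-0.006, 0, -0.02]
    - [-0.006, 0, -0.02]
    - [-0.006, 0, -0.02]
  turn: [0, 0, 0, 0, 0]
  grip: [-1, -1, -1, -1, -1]

```text
clock: 22.05
position: [570.0, 37.9, 95.6]
orientation: [0.185, -3.135, 0.0]
force: [-0.2, -0.5, 0.3]
finger_gap: 0.999
```

```bash
python3 -c "
from h import *
rep()
c=bot.camera('top')
cv2.imwrite('pics/t17.png',cv2.resize(c['img'][180:345,190:400][:,:,::-1],None,fx=3.6,fy=3.6,interpolation=cv2.INTER_CUBIC))
cv2.imwrite('pics/wr17.png',bot.camera('wrist')['img'][:,:,::-1])
"
```

```text
t 22.05 tcp [570.   37.9  95.6] board [[13.2  0.2]] F [-0.2 -0.5  0.3] gap 1.0 toolx [-0.993 -0.118  0.001] q [-0.51  0.45  0.42  1.98 -0.26  0.77  1.75]
```

View pics/wr17.png

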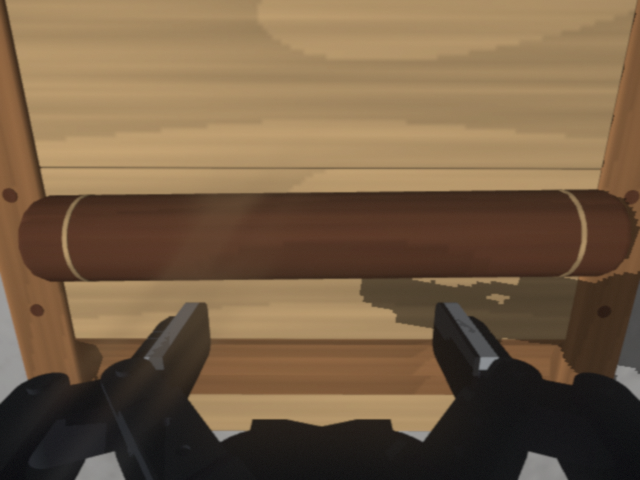

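View pics/t17.png

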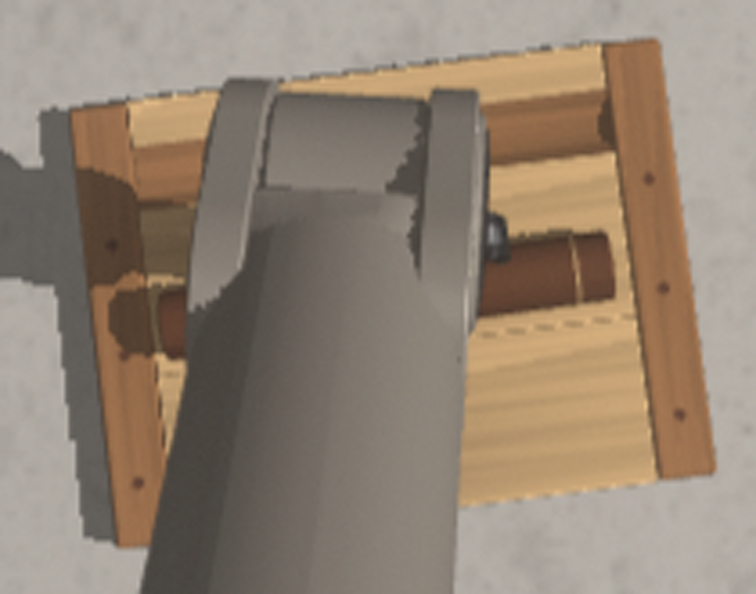

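```bash
python3 -c "
from h import *
print(pinw((192,278)),pinw((195,280),100),pinw((190,275),550))
c=bot.camera('top')
r=np.array([(574,268),(613,265)])/3.6+[190,180]
print(tob(ray(c,r,74)[:,:2]).round(1))
"
```

```text
[[-5.03771213 -0.93806655]] [[  -3.09561392 -112.79001263]] [[ -6.59292322 115.66591323]]
[[  -3.2 -114. ]
 [  -4.3 -137.8]]
```

Call:
send_rows:
  offset:
    - [0.02, 0, 0]
    - [0.026, 0, 0.012]
    - [0.026, 0, 0.024]
    - [0.026, 0, 0.032]
    - [0.026, 0, 0.034]
  turn: [0, 0, 0, 0, 0]
  grip: [-1, -1, -1, -1, -1]

```text
clock: 22.85
position: [545.2, 35.1, 61.2]
orientation: [0.186, -3.136, 0.0]
force: [-0.2, 2.2, 18.6]
finger_gap: 0.998
```

Call:
send_rows:
  offset:
    - [0, 0, 0.0005]
    - [0, 0, 0.0007]
    - [0, 0, 0.0009]
    - [0, 0, 0.0009]
    - [0, 0, 0.0009]
  turn: [0, 0, 0, 0, 0]
  grip: [-1, -1, -1, -1, -1]

```text
clock: 23.35
position: [546.0, 35.3, 61.5]
orientation: [-0.186, 3.135, 0.0]
force: [-0.0, 1.4, 8.5]
finger_gap: 1.002
```

Call:
send_rows:
  offset:
    - [-0.004, 0, 0.0007]
    - [-0.012, 0, 0.0008]
    - [-0.023, 0, 0.0008]
    - [-0.036, 0, 0.0005]
    - [-0.052, 0, -0.015]
  turn: [0, 0, 0, 0, 0]
  grip: [-1, -1, -1, -1, -1]

```text
clock: 23.85
position: [596.3, 41.2, 74.9]
orientation: [0.186, -3.133, 0.001]
force: [-0.6, -0.0, -0.0]
finger_gap: 1.005
```

Call:
send_rows:
  offset:
    - [-0.006, 0, -0.02]
    - [-0.006, 0, -0.02]
    - [-0.006, 0, -0.02]
    - [-0.006, 0, -0.02]
    - [-0.006, 0, -0.02]
  turn: [0, 0, 0, 0, 0]
  grip: [-1, -1, -1, -1, -1]

```text
clock: 24.35
position: [601.8, 41.7, 95.5]
orientation: [0.185, -3.135, 0.0]
force: [-0.1, -0.7, -0.8]
finger_gap: 1.003
```

```bash
python3 -c "
from h import *
rep()
c=bot.camera('top')
cv2.imwrite('pics/t18.png',cv2.resize(c['img'][180:345,190:400][:,:,::-1],None,fx=3.6,fy=3.6,interpolation=cv2.INTER_CUBIC))
cv2.imwrite('pics/wr18.png',bot.camera('wrist')['img'][:,:,::-1])
"
```

```text
t 24.35 tcp [601.8  41.7  95.5] board [[45.2  0.4]] F [-0.1 -0.7 -0.8] gap 1.0 toolx [-0.993 -0.118  0.001] q [-0.5   0.5   0.42  1.9  -0.27  0.8   1.76]
```

View pics/wr18.png

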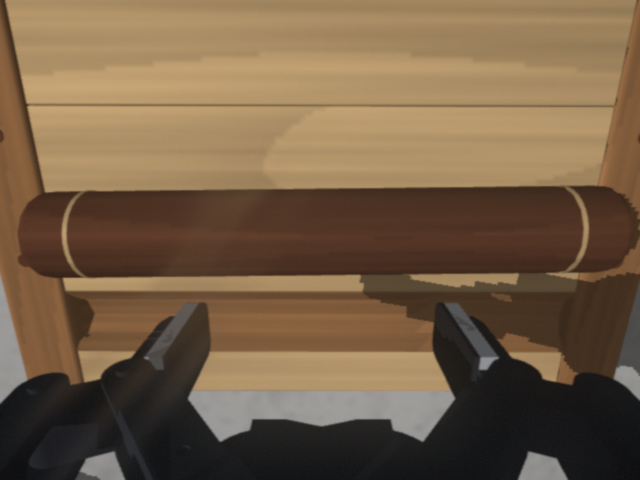

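View pics/t18.png

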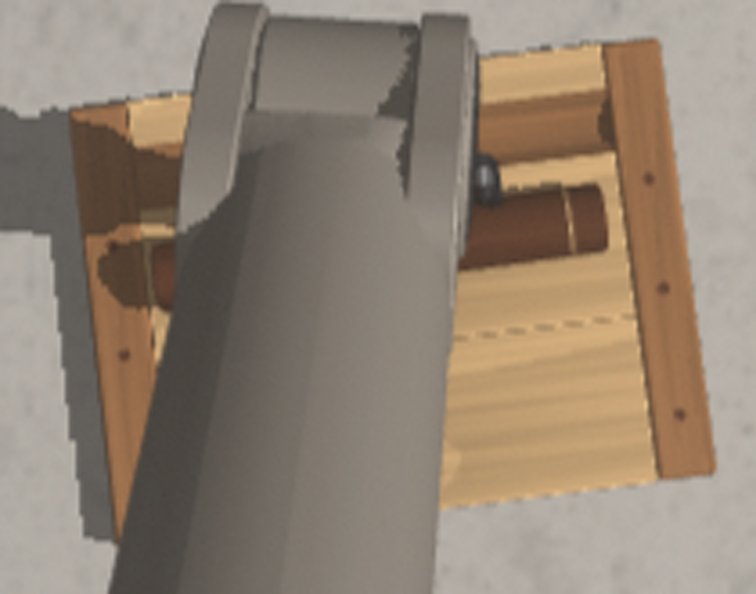

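```bash
python3 -c "
from h import *
print(pinw((188,275)),pinw((191,277),100),pinw((187,272),550))
c=bot.camera('top')
r=np.array([(568,222),(606,219)])/3.6+[190,180]
print(tob(ray(c,r,74)[:,:2]).round(1))
"
```

```text
[[25.18635465 -0.78069077]] [[  27.11538217 -112.37144382]] [[ 23.89027785 115.61298805]]
[[  25.1 -113.9]
 [  24.1 -137.1]]
```

Call:
send_rows:
  offset:
    - [0.02, 0, 0]
    - [0.0285, 0, 0.012]
    - [0.0285, 0, 0.024]
    - [0.0285, 0, 0.032]
    - [0.0285, 0, 0.034]
  turn: [0, 0, 0, 0, 0]
  grip: [-1, -1, -1, -1, -1]

```text
clock: 25.15
position: [574.2, 38.6, 61.3]
orientation: [0.186, -3.135, 0.0]
force: [-1.1, 2.2, 12.5]
finger_gap: 1.001
```

Call:
send_rows:
  offset:
    - [0, 0, 0.0005]
    - [0, 0, 0.0007]
    - [0, 0, 0.0009]
    - [0, 0, 0.0009]
    - [0, 0, 0.0009]
  turn: [0, 0, 0, 0, 0]
  grip: [-1, -1, -1, -1, -1]

```text
clock: 25.65
position: [574.2, 38.5, 61.5]
orientation: [-0.186, 3.136, 0.0]
force: [-0.2, 1.1, 2.6]
finger_gap: 1.0
```

Call:
send_rows:
  offset:
    - [-0.004, 0, 0.0007]
    - [-0.012, 0, 0.0008]
    - [-0.023, 0, 0.0008]
    - [-0.036, 0, 0.0005]
    - [-0.052, 0, -0.015]
  turn: [0, 0, 0, 0, 0]
  grip: [-1, -1, -1, -1, -1]

```text
clock: 26.15
position: [624.9, 44.5, 75.2]
orientation: [0.185, -3.133, 0.001]
force: [-0.1, 0.2, 0.9]
finger_gap: 0.997
```

Call:
send_rows:
  offset:
    - [-0.006, 0, -0.02]
    - [-0.006, 0, -0.02]
    - [-0.006, 0, -0.02]
    - [-0.006, 0, -0.02]
    - [-0.006, 0, -0.02]
  turn: [0, 0, 0, 0, 0]
  grip: [-1, -1, -1, -1, -1]

```text
clock: 26.65
position: [631.0, 45.2, 95.7]
orientation: [0.185, -3.135, 0.0]
force: [-1.0, -0.1, -0.5]
finger_gap: 1.0
```

```bash
python3 -c "
from h import *
rep()
c=bot.camera('top')
cv2.imwrite('pics/t19.png',cv2.resize(c['img'][180:345,190:400][:,:,::-1],None,fx=3.6,fy=3.6,interpolation=cv2.INTER_CUBIC))
cv2.imwrite('pics/wr19.png',bot.camera('wrist')['img'][:,:,::-1])
"
```

```text
t 26.65 tcp [631.   45.2  95.7] board [[74.7  0.5]] F [-1.  -0.1 -0.5] gap 1.0 toolx [-0.993 -0.118  0.001] q [-0.48  0.54  0.41  1.83 -0.28  0.83  1.76]
```

View pics/wr19.png

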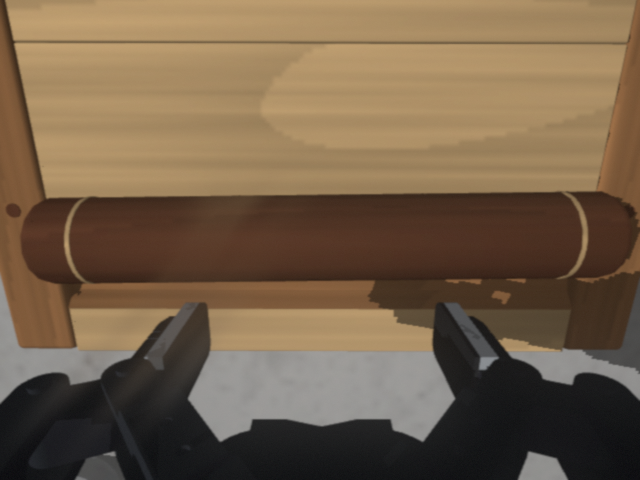

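View pics/t19.png

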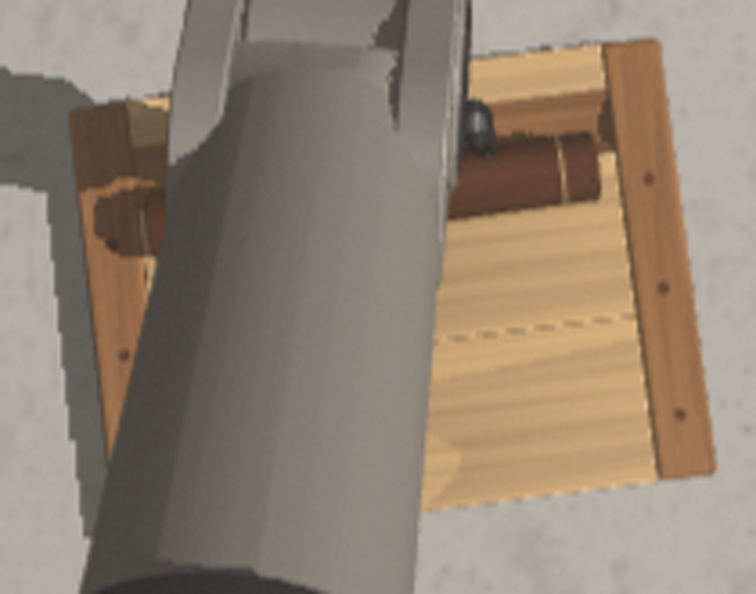

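```bash
python3 -c "
from h import *
print(pinw((195,281)),pinw((197,284),100),pinw((193,278),550))
c=bot.camera('top')
r=np.array([(562,170),(599,168)])/3.6+[190,180]
print(tob(ray(c,r,74)[:,:2]).round(1))
"
```

```text
[[58.09774404 -0.62605147]] [[  60.05459756 -112.85984112]] [[ 56.54039764 116.36508658]]
[[  57.2 -114.3]
 [  55.6 -136.9]]
```

Call:
send_rows:
  offset:
    - [0.02, 0, 0]
    - [0.026, 0, 0.012]
    - [0.026, 0, 0.024]
    - [0.026, 0, 0.032]
    - [0.026, 0, 0.0343]
  turn: [0, 0, 0, 0, 0]
  grip: [-1, -1, -1, -1, -1]

```text
clock: 27.45
position: [606.3, 42.4, 61.1]
orientation: [0.186, -3.136, 0.0]
force: [-1.2, 1.5, 19.9]
finger_gap: 0.999
```

Call:
send_rows:
  offset:
    - [0, 0, 0.0005]
    - [0, 0, 0.0007]
    - [0, 0, 0.0009]
    - [0, 0, 0.0009]
    - [0, 0, 0.0009]
  turn: [0, 0, 0, 0, 0]
  grip: [-1, -1, -1, -1, -1]

```text
clock: 27.95
position: [607.0, 42.5, 61.4]
orientation: [-0.186, 3.135, 0.0]
force: [-0.4, 0.1, 6.9]
finger_gap: 1.003
```

Call:
send_rows:
  offset:
    - [-0.004, 0, 0.0007]
    - [-0.012, 0, 0.0008]
    - [-0.023, 0, 0.0008]
    - [-0.036, 0, 0.0005]
    - [-0.052, 0, -0.015]
  turn: [0, 0, 0, 0, 0]
  grip: [-1, -1, -1, -1, -1]

```text
clock: 28.45
position: [657.1, 48.4, 74.5]
orientation: [0.186, -3.133, 0.001]
force: [-0.4, -0.5, -0.3]
finger_gap: 1.002
```

Call:
send_rows:
  offset:
    - [-0.006, 0, -0.02]
    - [-0.006, 0, -0.03]
    - [-0.006, 0, -0.03]
    - [-0.006, 0, -0.03]
    - [-0.006, 0, -0.03]
  turn: [0, 0, 0, 0, 0]
  grip: [-1, -1, -1, -1, -1]

```text
clock: 28.95
position: [662.6, 49.1, 105.2]
orientation: [0.186, -3.135, 0.0]
force: [-0.3, 0.7, -0.1]
finger_gap: 1.002
```

```bash
python3 -c "
from h import *
rep()
c=bot.camera('scene')
cv2.imwrite('pics/sc20.png',cv2.resize(c['img'][195:325,220:400][:,:,::-1],None,fx=4,fy=4,interpolation=cv2.INTER_CUBIC))
cv2.imwrite('pics/wr20.png',bot.camera('wrist')['img'][:,:,::-1])
"
```

```text
t 28.95 tcp [662.6  49.1 105.2] board [[106.5   0.8]] F [-0.3  0.7 -0.1] gap 1.0 toolx [-0.993 -0.118  0.001] q [-0.47  0.57  0.41  1.75 -0.28  0.88  1.76]
```

View pics/wr20.png

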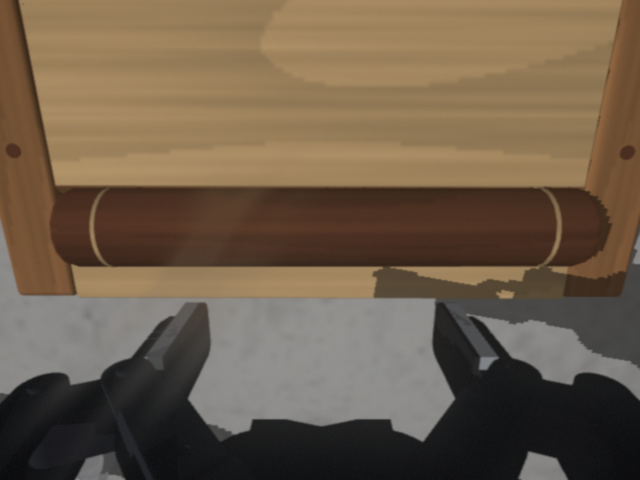

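View pics/sc20.png

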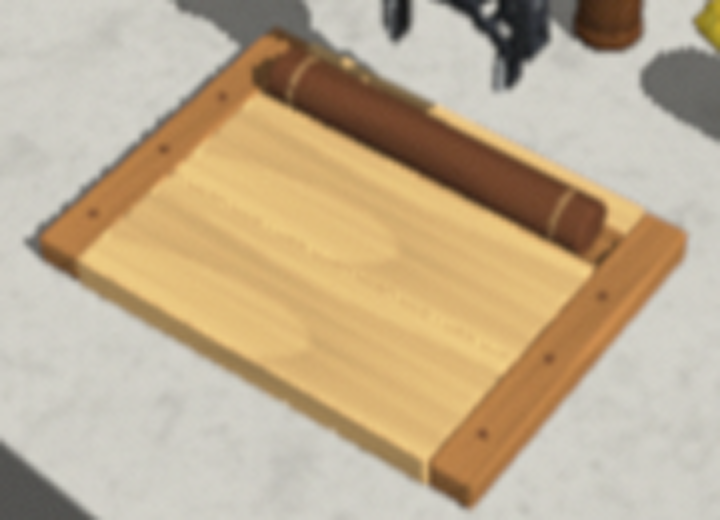

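Call:
send_rows:
  offset:
    - [0, 0, -0.03]
    - [0, 0, -0.07]
    - [0, 0, -0.11]
    - [0, 0, -0.14]
    - [0, 0, -0.15]
  turn: [0, 0, 0, 0, 0]
  grip: [-1, -1, -1, -1, -1]

```text
clock: 29.55
position: [664.4, 49.0, 259.4]
orientation: [-0.185, 3.132, 0.001]
force: [-0.1, -0.3, -0.2]
finger_gap: 1.0
```

Call:
send_rows:
  offset:
    - [0.01, 0.03, 0]
    - [0.03, 0.07, 0]
    - [0.05, 0.11, 0]
    - [0.07, 0.15, 0]
    - [0.09, 0.19, 0]
  turn: [0, 0, 0, 0, 0]
  grip: [-1, -1, -1, -1, -1]

```text
clock: 30.05
position: [550.1, 228.3, 255.4]
orientation: [0.185, -3.135, 0.001]
force: [0.4, 0.9, 0.1]
finger_gap: 0.997
```

Call:
send_rows:
  offset:
    - [0.01, 0.03, 0]
    - [0.03, 0.07, 0]
    - [0.05, 0.11, 0]
    - [0.07, 0.13, 0]
    - [0.08, 0.14, 0]
  turn: [0, 0, 0, 0, 0]
  grip: [-1, -1, -1, -1, -1]

```text
clock: 30.55
position: [453.1, 358.7, 255.2]
orientation: [0.191, -3.134, 0.001]
force: [0.2, -0.1, 0.3]
finger_gap: 1.001
```

```bash
python3 -c "
from h import *
rep()
c=bot.camera('top')
cv2.imwrite('pics/t21.png',c['img'][:,:,::-1])
cv2.imwrite('pics/t21c.png',cv2.resize(c['img'][180:345,190:400][:,:,::-1],None,fx=3.6,fy=3.6,interpolation=cv2.INTER_CUBIC))
"
```

```text
t 30.55 tcp [453.1 358.7 255.2] board [[-66.6 332.2]] F [ 0.2 -0.1  0.3] gap 1.0 toolx [-0.993 -0.121  0.002] q [-1.07  0.25  0.35  1.82 -0.1   1.09  1.01]
```

View pics/t21.png

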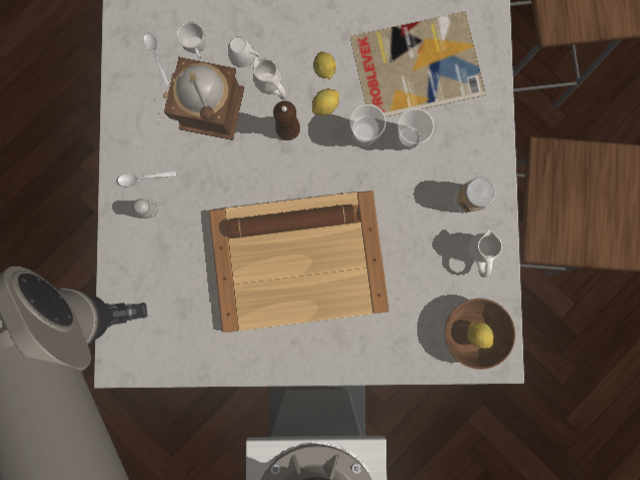

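View pics/t21c.png

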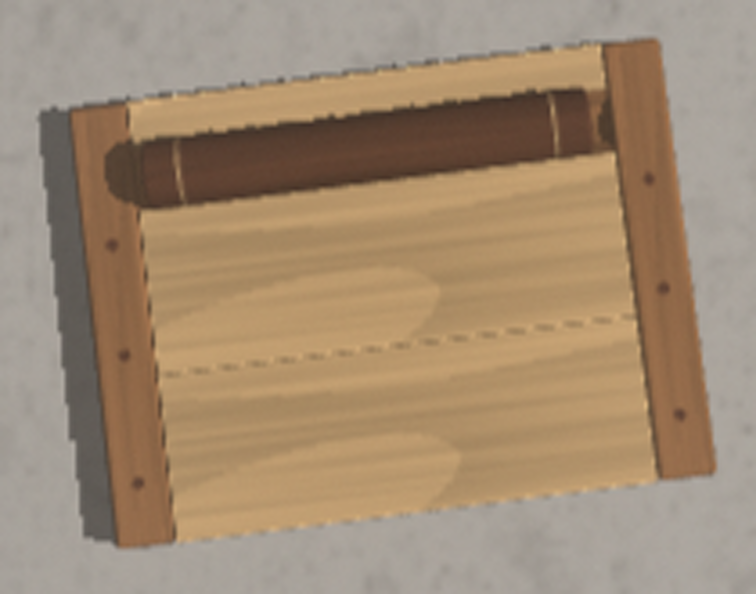

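```bash
python3 -c "
from h import *
c=bot.camera('top');s=bot.camera('scene')
r=np.array([(179,171),(555,125),(590,123),(141,174)])/3.6+[190,180]
for z in (63.7,74): print(z,tob(ray(c,r,z)[:,:2]).round(1).tolist())
print('pred rings/ends scene for z axis 41.7 / 52')
ctr=2.0
im=cv2.resize(s['img'][195:325,220:400][:,:,::-1],None,fx=4,fy=4,interpolation=cv2.INTER_CUBIC)
for zz,col in ((41.7,(0,255,0)),(51.7,(0,0,255))):
  for sg,b in ((1,143.),(-1,-137.)):
    th=np.linspace(0,2*np.pi,40)
    P=[np.r_[fromb(90+22*np.cos(t),b),zz+22*np.sin(t)] for t in th]
    q=((proj(s,P)-[220,195])*4).astype(np.int32);cv2.polylines(im,[q.reshape(-1,1,2)],True,col,1)
cv2.imwrite('pics/sc22.png',im)
for n,px,z in (('salt',(146,208),45),): pass
import numpy as np
a=cv2.imread('pics/top0.png').astype(int);b=cv2.imread('pics/t21.png').astype(int)
d=abs(a-b).max(2)
print('salt',d[190:225,108:162].max(),'jar/jug',d[170:290,410:510].max())
rep()
"
```

```text
63.7 [[86.5, 119.1], [86.4, -114.2], [84.9, -135.8], [87.5, 142.5]]
74 [[85.2, 117.7], [85.1, -113.6], [83.7, -135.0], [86.3, 140.9]]
pred rings/ends scene for z axis 41.7 / 52
salt 43 jar/jug 4
t 30.7 tcp [455.5 356.5 255.8] board [[-64.5 329.7]] F [ 0.9 -0.1  0.2] gap 1.0 toolx [-0.993 -0.119  0.   ] q [-1.07  0.25  0.35  1.82 -0.1   1.09  1.01]
```

View pics/sc22.png

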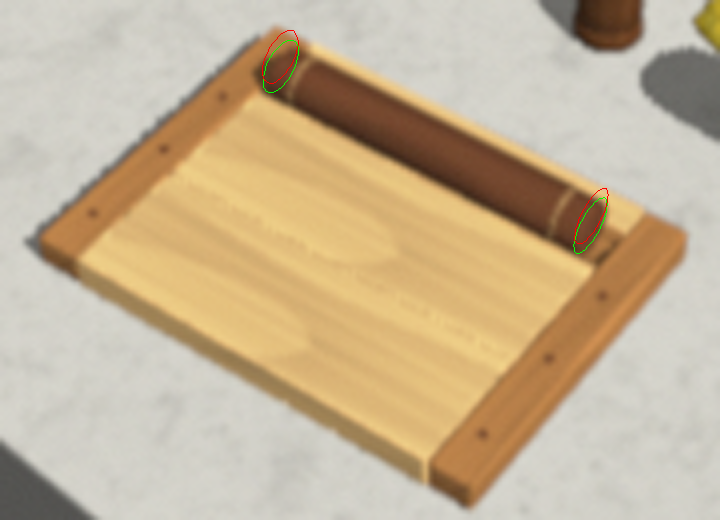

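```bash
python3 -c "
from h import *
a=cv2.imread('pics/top0.png');b=cv2.imread('pics/t21.png')
d=abs(a.astype(int)-b.astype(int)).max(2)[190:225,108:162]
ys,xs=np.where(d>12);print(len(ys),ys+190,xs+108)
cv2.imwrite('pics/salt.png',cv2.resize(np.hstack([a[180:230,100:165],b[180:230,100:165]]),None,fx=6,fy=6,interpolation=cv2.INTER_NEAREST))
cv2.imwrite('pics/sc23.png',bot.camera('scene')['img'][:,:,::-1])
"
```

```text
19 [198 199 199 200 201 201 205 206 206 207 210 215 216 217 217 217 218 218
 218] [137 136 137 115 115 136 139 139 154 154 149 144 144 137 140 141 137 140
 141]
```

View pics/salt.png

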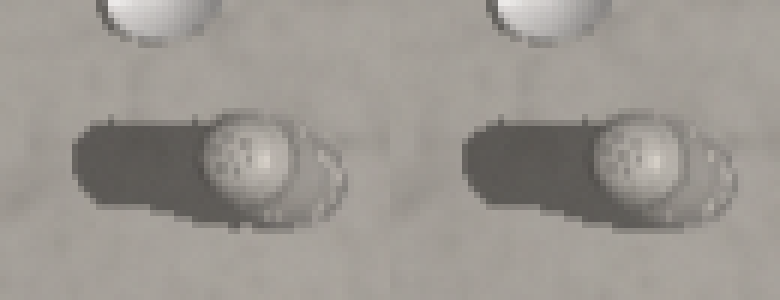

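View pics/sc23.png

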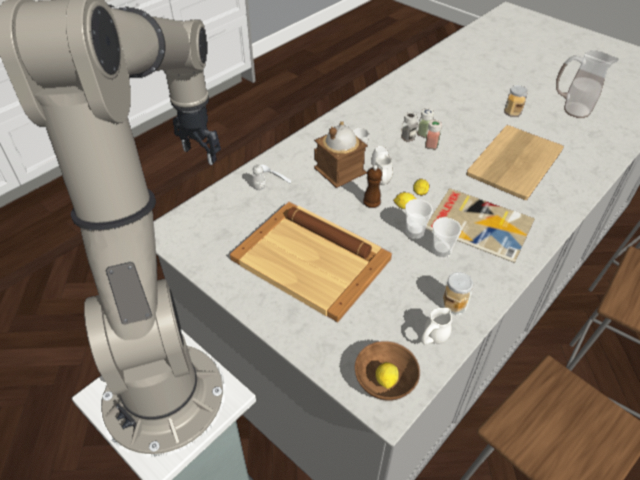

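```bash
python3 -c "
from h import *
b=cv2.imread('pics/t21.png').astype(int);c=bot.camera('top')['img'][:,:,::-1].astype(int)
print(abs(b-c)[180:345,195:400].max());rep();print(bot.job_done())"
```

```text
5
t 30.8 tcp [456.7 355.5 256. ] board [[-63.4 328.6]] F [ 0.2 -0.8  0.6] gap 1.0 toolx [-0.993 -0.116 -0.   ] q [-1.06  0.25  0.35  1.82 -0.1   1.09  1.01]
the job is handed in; nothing more can be done
None
```

The rolling pin is lying still in the channel, fully down, and I handed the job in at about 31 s of the 72 s allowed. I pushed it about 32 mm to the right by its left end with the closed fingertips. I then rolled it away with six short strokes of the open fingertips on top of it. The second stroke barely gripped and moved it only about 4 mm.

**Last checks:**
- **Height:** in the scene view the pin's ends match the outline drawn for a pin fully down in the channel, not the one for a pin on the flat top.
- **End clearance:** the pin lies about 3 mm left of centre, after drifting a little as it rolled. That leaves roughly 9 mm clear at the left end and 16 mm at the right.
- **Stillness:** two top views 0.25 s apart showed no movement of the pin. The arm was clear and touching nothing.
- **Other items:** the jar and jug pixels are unchanged from the start. A few edge pixels differ at the salt shaker, but the side-by-side view shows it in the same place.
- **Forces:** the highest force I read was 38 N, from the fingertips pressing on top of the pin as I felt for first contact. Readings come only at the end of each move, so brief peaks could have been higher.

**Disagreements:**
- With the gripper open, the fingertips met the pin with the TCP at about 61.5 mm. That puts them about 12 mm behind the TCP, not 9 to 22 mm ahead as I had read the description, so I set the height from the force reading.
- My raw top-view reading put the pin about 3 mm short of the channel's centre line, and most of that is explained by the camera's viewing angle.

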